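Fit the riser board and load it

TASK

Slide the loose oak board lengthwise through both bridges of the white riser until it is fully home against the end stop. Then stand every canister, pen pot and tape roll that stands in front of the riser on that narrow board, each directly on the wood, centred across its width, upright (the tape roll lying flat) and set down gently; leave the tape dispenser, the rattan bin and the carton where they are. The board must still be fully home when you finish.

Things in the scene. Friction and masses are not known exactly. Their poses are not given: they have to be found in the camera images.
- riser: Fixed white riser stand; foot 120 (x) x 340 (y) x 10 mm, origin at the centre of its underside. A spine (40 mm wide, flat top z = 56 mm) runs y = -205..+165 mm. Two bridges span it at y = -129..-115 and +149..+163 mm, with straps on top (top at z = 81 mm, 88 mm wide). Between them ribs up to z = 64 mm form a 64 mm wide groove. The board enters at the -y end and slides to +y.
- riser_mouth (a point): Centre of the near bridge's opening at spine level: riser (0, -129, 56) mm. Both bridges' openings are 64 mm wide between posts and 19 mm high above the spine. Flared side lead-ins (z = 53..69 mm) stand out 17 mm towards -y from each bridge. In front of them the board can be set on the 59 mm of bare spine.
- riser_stop (a point): Middle of the end stop's face at spine level: riser (0, +165, 56) mm. The board's far end touches it when home.
- board: Loose oak melamine board, 60 mm wide (x), 330 mm long (y), 14 mm thick (z), about 0.22 kg; origin at the centre of its underside. Starts flat on the table, front right. Fully home its origin is at riser (0, 0, 56) mm with the y axes parallel, either way round. It lies loose on the spine and slides with ordinary friction.
- canister_tall: Lidded stainless steel canister, diameter 60 mm, 105 mm high in all (straight wall up to 93 mm, then a knob 20 mm across), about 0.28 kg; lid does not come off. Origin at the centre of its underside, z up. May be absent.
- canister_short: The same canister but 90 mm high in all (straight wall up to 78 mm), about 0.28 kg. Origin at the centre of its underside, z up. May be absent.
- pot: White ceramic pen pot, empty, straight sided, diameter 60 mm, 95 mm high, wall 4 mm, open at the top, about 0.25 kg. Origin at the centre of its underside, z up. May be absent.
- roll: Brown packing tape roll lying flat: outer diameter 96 mm, hole 76 mm, so the ring is 10 mm thick, 48 mm high, about 0.16 kg. Origin at the centre of its underside, z up. May be absent.
- dispenser: Heavy black tape dispenser with a tape roll on it, 75 x 210 x 130 mm, behind the riser; bystander. Origin at the centre of its underside.
- bin: Rattan-look plastic bin, 150 x 200 x 110 mm, far left; bystander. Origin at the centre of its underside.
- carton: Closed cardboard carton, 110 x 150 x 60 mm, behind the riser; bystander. Origin at the centre of its underside.
Mind the look-alikes: they are no part of the job. There is more than one size of the roll; the one meant has the size given above.

How it is judged:
By the outcome, as a careful person would: the job done as asked, in the order asked, and still so for the second after the job is handed in, with the robot touching nothing.
Of canister_tall, canister_short, pot, roll only 2 to 3 are there at a start; the rules pass over those that are not, and their reading is None.
At some moment in a run one of board may be knocked a few centimetres aside while the robot is not near it.
It also fails if it takes over 200 s, if anything falls off the work surface, if the arm or the gripper's body presses on something with over 40 N, if the wrist force passes 120 N, or if a joint passes its speed limit or range.

ROBOT

A 6-joint arm with a two-finger parallel gripper is mounted at the origin on the work surface. World frame = base frame: x ahead of the robot, y to its left, z up, the work surface at z = 0. Lengths are in m, angles in rad, forces in N, time in s.
With the tool pointing down it reaches from about 0.375 to 0.9 m from the base axis. Payload 3.1 kg.
Tool frame: the origin (TCP) lies at the very end of the fingers, on their centre line; the grasp point (between the pads) lies 19 mm behind it; x points along the fingers, z is the direction in which the jaws open and shut, and the axes are right-handed (so a half turn about x gives the same grasp; the last joint's range is limited). The gripper opens to 85 mm and grips with 20 to 120 N. Pads are 22 mm wide; open, the fingers measure 114 mm over their backs; the gripper's body (76 mm by 85 mm) begins 54 mm behind the grasp point. The pads swing forward as they close: fully open they stand 13 mm farther back than shut.
Start: joints at [-0.178, 0.527, 1.433, -0, 1.181, -0.178], TCP at [0.625, 0, 0.231] pointing down, gripper open.
Joint ranges: [-3.08, 3.08], [-0.75, 2.2], [0.22, 2.44], [-1.43, 4.57], [0, 2.65], [-2.85, 2.85]. Speed limits (rad/s): [2.79, 2.79, 3.14, 3.14, 3.14, 3.14].

INTERFACE

Orientations are given as a unit quaternion [w, x, y, z].
In Python, from cell import robot gives the robot as it stands.
- The arm moves only by the shell command python3 -m pendant 'ROWS' [OPENING]. ROWS is JSON, a list that holds one entry, the list of rows, each a list of 6 numbers: the shift along the tool's x, y, z in cm, then the turn, a rotation vector about the tool's x, y, z in rad. In form: [[[x, y, z, rx, ry, rz], ...]]. A call has 1 to 20 rows; each row is the pose to reach, as a shift and turn from the pose measured when the call began, along the tool's axes at that moment; what a row does not reach only later rows make up. A row lasts 1/12 s, in which the tool goes at most 41.7 mm and 7.16 degrees, less where a joint would pass 70% of its speed; a pose out of reach is approached as far as the arm can. A call with a gripper value outside its range is refused whole. OPENING is the closure, from -1 (fully open) to 1 (shut), set as the call begins (- or left out, the last holds). The fingers move at their own pace and stop on an object; the grip force is fixed at half the most. Time passes only in rows, so rows that repeat a pose let the fingers close. It gives the time, the measured TCP pose, the force and the opening at its end, in the units of the state.
- robot.state(): the state, without advancing time (a new reading comes with each control period).
- robot.capture(name): name is "scene" or "side" or "wrist"; returns (picture, depth): 400x640x3 uint8, red, green, blue; 400x640 float32, m along the optical axis (not along the pixel's ray), 0 where there is no reading.
- robot.calibration(name): a dict with "intrinsics" (3x3 intrinsics, pixels), "extrinsics" (4x4, takes a point from camera to world coordinates). Camera axes: x right, y up, looking along -z (the intrinsics and any distortion apply to the point x, -y, -z); pixel columns grow to the right and rows downward; lengths in m; the calibration is good to about 2 mm. The wrist camera is an equidistant fisheye: a pixel r from the principal point sees the ray r / f radians off the axis. A picture is of the moment at which its call begins: read the wrist's pose just before it. calibration takes no time and is no camera call; for the wrist camera it gives the pose at the moment of the call.
- robot.hand_in(): hands the job in, once; it reports no verdict.
The state is a dict: "clock": time; "joints": joint angles; "qvel": joint speeds; "effort": joint torques, N m; "tool_pos": TCP position; "ee_rot": TCP orientation; "contact_force": force on the tool from outside, world axes, zero at the start; "wrist_torque": the same for the moment, N m; "grip_width": finger opening in m.
Only numpy, scipy, OpenCV 4.12 (cv2) and the standard library are available. Lean on these libraries where they do the work, as an engineer would, in place of code of your own. Each camera call takes 0.05 s, during which the arm holds its last target.

## Working session

There is one attempt and no reset: what is moved stays moved. The work goes in short steps, Python scripts to look and compute and a shell command to move; the robot and the scene stay as the last step left them, time stands still between calls to the robot, and variables do not carry over. Pictures are saved under pics/ and viewed, and the job is handed in when it is done.

```bash
ls; mkdir -p pics; python3 - <<'E'
from cell import robot
import cv2,numpy as np
print(robot.state())
for n in ("scene","side","wrist"):
    c=robot.calibration(n); print(n,np.round(c["intrinsics"],2).tolist(),np.round(c["extrinsics"],4).tolist(),[k for k in c])
    p,d=robot.capture(n); cv2.imwrite(f"pics/{n}0.png",p[...,::-1]); np.savez(f"pics/{n}0.npz",p=p,d=d,E=c["extrinsics"],K=c["intrinsics"])
E
```

```text
pics
{'clock': 0.0, 'joints': array([-1.78475352e-01,  5.28480172e-01,  1.43391028e+00,  2.58810577e-05,
        1.18140976e+00, -1.78498054e-01]), 'qvel': array([-0.0003913 , -0.00026599,  0.00095073, -0.00109268, -0.00124006,
        0.00092323]), 'effort': array([ 2.50220628e-04, -4.42344439e+01, -1.78024775e+01, -2.06930472e-04,
        8.36740597e-03,  2.24214921e-05]), 'tool_pos': array([6.24277290e-01, 1.82460592e-04, 2.30322487e-01]), 'ee_rot': array([7.06339761e-01, 1.42352541e-04, 7.07872940e-01, 1.51439241e-04]), 'contact_force': array([-0.17570556, -0.20670888,  0.31648551]), 'wrist_torque': array([-0.02738891, -0.02444837, -0.01440022]), 'grip_width': 0.08540767643696263}
scene [[482.19, 0.0, 316.79], [0.0, 482.19, 196.63], [0.0, 0.0, 1.0]] [[0.6946, -0.5163, 0.5009, 1.3425], [0.7193, 0.4911, -0.4913, -0.6078], [0.0077, 0.7016, 0.7126, 1.1732], [0.0, 0.0, 0.0, 1.0]] ['intrinsics', 'extrinsics']
side [[397.82, 0.0, 320.47], [0.0, 397.82, 204.99], [0.0, 0.0, 1.0]] [[-0.9152, 0.1928, -0.3538, 0.0991], [-0.4024, -0.4822, 0.7782, 1.1185], [-0.0205, 0.8546, 0.5189, 0.7179], [0.0, 0.0, 0.0, 1.0]] ['intrinsics', 'extrinsics']
wrist [[309.71, 0.0, 315.15], [0.0, 309.71, 196.21], [0.0, 0.0, 1.0]] [[1.0, 0.0002, 0.0017, 0.6243], [-0.0007, 0.9485, 0.3167, 0.0819], [-0.0016, -0.3167, 0.9485, 0.3739], [0.0, 0.0, 0.0, 1.0]] ['intrinsics', 'extrinsics']
```

View pics/scene0.png

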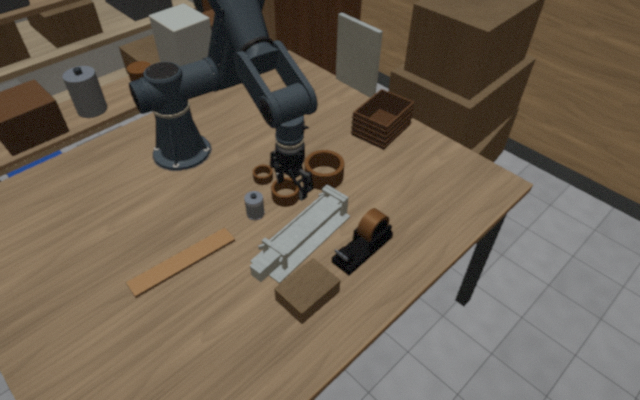

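View pics/side0.png

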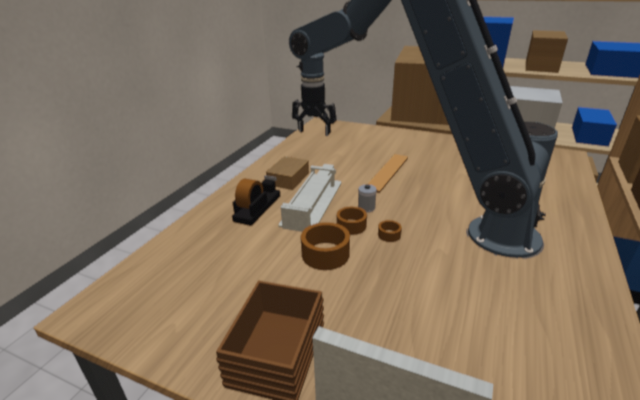

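View pics/wrist0.png

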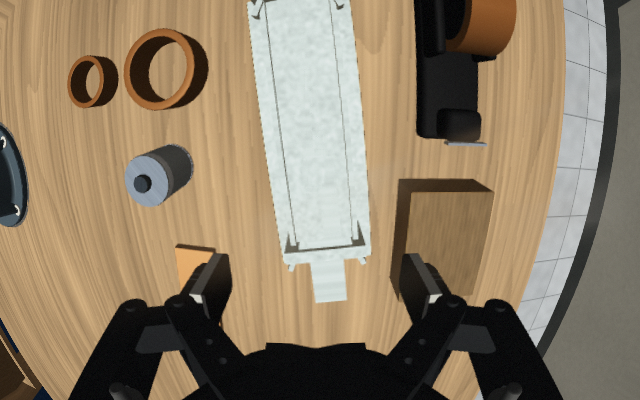

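The scene view shows the board at (180,262), a canister at (255,205), rolls at (262,174), (285,190) and (325,170), the riser at (300,235), the dispenser at (365,240), and the carton at (307,290). The wrist view shows the canister at (158,175), two rolls at (92,82) and (166,69), and the riser spine with its mouth near (330,270).

```bash
cat > lib.py <<'E'
import numpy as np, cv2
from cell import robot
def grab(n,tag=None):
    c=robot.calibration(n); p,d=robot.capture(n)
    if tag: cv2.imwrite(f"pics/{tag}.png",p[...,::-1]); np.savez(f"pics/{tag}.npz",p=p,d=d,E=c["extrinsics"],K=c["intrinsics"])
    return p,d,c["intrinsics"],c["extrinsics"]
def load(tag):
    z=np.load(f"pics/{tag}.npz"); return z["p"],z["d"],z["K"],z["E"]
def dirs(uv,K,fish):
    uv=np.atleast_2d(np.asarray(uv,float)); x=(uv[:,0]-K[0,2])/K[0,0]; y=(uv[:,1]-K[1,2])/K[1,1]
    if fish:
        r=np.hypot(x,y)+1e-12; s=np.tan(np.minimum(r,1.5))/r; x,y=x*s,y*s
    return np.c_[x,-y,-np.ones(len(x))]
def onz(uv,z,K,E,fish=False):
    D=dirs(uv,K,fish)@E[:3,:3].T; o=E[:3,3]; t=(z-o[2])/D[:,2]; return o+D*t[:,None]
def cloud(d,K,E,fish=False):
    v,u=np.mgrid[:d.shape[0],:d.shape[1]]
    D=dirs(np.c_[u.ravel(),v.ravel()],K,fish)*d.reshape(-1,1)
    P=(D@E[:3,:3].T+E[:3,3]).reshape(*d.shape,3); P[d<=0]=np.nan; return P
def proj(P,K,E,fish=False):
    Q=(np.atleast_2d(P)-E[:3,3])@E[:3,:3]; x,y,z=Q[:,0],-Q[:,1],-Q[:,2]
    r=np.hypot(x,y); s=np.arctan2(r,z)/(r+1e-12) if fish else 1/z
    return np.c_[x*s*K[0,0]+K[0,2],y*s*K[1,1]+K[1,2]]
E
python3 - <<'E'
from lib import *
for n,pts in (("scene",[(180,262),(255,195),(262,168),(285,183),(325,155),(255,270),(345,192),(365,240),(307,285),(100,300)]),("wrist",[(142,184),(92,57),(165,32),(310,100),(330,285),(300,255),(195,260),(440,230)])):
    p,d,K,E=load(n+"0"); P=cloud(d,K,E,n=="wrist")
    for u,v in pts: print(n,u,v,p[v,u],np.round(P[v,u],4))
im=load("wrist0")[0][...,::-1]; 
im=load("scene0")[0][...,::-1][130:330,110:410]; cv2.imwrite("pics/scene0z.png",cv2.resize(im,None,fx=2.6,fy=2.6,interpolation=cv2.INTER_CUBIC))
E
```

```text
scene 180 262 [156 122  87] [ 0.4464 -0.2929  0.0176]
scene 255 195 [60 64 69] [0.4429 0.0016 0.0919]
scene 262 168 [43 30  8] [0.2985 0.1425 0.0244]
scene 285 183 [46 30 13] [0.4115 0.1516 0.0233]
scene 325 155 [44 27 14] [0.4279 0.328  0.056 ]
scene 255 270 [119 122 117] [ 0.6476 -0.1669  0.0584]
scene 345 192 [142 122  97] [0.5695 0.2864 0.0011]
scene 365 240 [28 25 23] [0.7753 0.157  0.0315]
scene 307 285 [113  94  70] [ 0.7871 -0.0969  0.0618]
scene 100 300 [140 120  97] [ 0.3943 -0.5232  0.0037]
wrist 142 184 [56 64 70] [0.4395 0.0011 0.0908]
wrist 92 57 [141  86  42] [0.3366 0.1577 0.0352]
wrist 165 32 [156 101  54] [0.4572 0.1654 0.0485]
wrist 310 100 [210 220 216] [0.6186 0.0782 0.0573]
wrist 330 285 [205 216 212] [ 0.6419 -0.1388  0.0575]
wrist 300 255 [216 226 222] [ 0.6074 -0.0825  0.0815]
wrist 195 260 [227 174 112] [ 0.4532 -0.1338  0.0135]
wrist 440 230 [151 123  84] [ 0.771 -0.065  0.06 ]
```

View pics/scene0z.png

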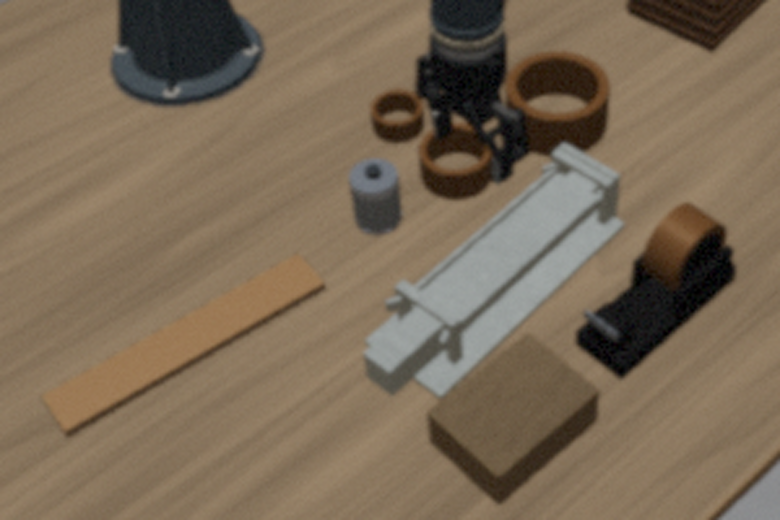

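```bash
cat > meas.py <<'E'
from lib import *
def rect(P): # xy in m
    (c,s,a)=cv2.minAreaRect((P[:,:2]*1000).astype(np.float32)); 
    if s[0]<s[1]: s=s[::-1]; a-=90
    a=(a+90)%180-90
    return np.round(c,1),np.round(s,1),round(a,2)
def comps(m,minpx=15):
    n,l,st,ce=cv2.connectedComponentsWithStats(m.astype(np.uint8)); return [l==i for i in range(1,n) if st[i,4]>=minpx]
def boardmeas(p,K,E,fish,z=0.014):
    h=cv2.cvtColor(p,cv2.COLOR_RGB2HSV)
    return h
E
python3 - <<'E'
from meas import *
for n in ("wrist","scene","side"):
    p,d,K,E=load(n+"0"); P=cloud(d,K,E,n=="wrist")
    h=cv2.cvtColor(p,cv2.COLOR_RGB2HSV)
    Z=P[...,2]; X=P[...,0];Y=P[...,1]
    reg=(X>.5)&(X<.72)&(Y>-.22)&(Y<.28)
    low=h[...,1]<60
    for lab,a,b in (("strap",.076,.09),("spine",.053,.060),("rib",.061,.069)):
        m=reg&low&(Z>a)&(Z<b)
        for c in comps(m,40): print(n,lab,c.sum(),rect(P[c]),np.round(np.median(Z[c]),4))
    if n!="side":
        print([ (v,p[262,180] if n=="scene" else p[260,195]) for v in (1,)])
E
```

```text
wrist strap 1110 (array([634.5, -82.3]), array([89.2, 16.4]), 6.07) 0.0815
wrist spine 15222 (array([619.5,  51.7]), array([276.8,  65.3]), -83.79) 0.0568
wrist spine 1337 (array([ 640.4, -134.7]), array([62.4, 40.9]), -84.49) 0.0567
wrist rib 1597 (array([581.8,  48.9]), array([269.2,  14.2]), -83.37) 0.0647
wrist rib 1521 (array([657.3,  54.2]), array([257.9,  13.1]), -83.91) 0.0648
[(1, array([227, 174, 112], dtype=uint8))]
scene strap 183 (array([602.5, 196.7]), array([90.1, 30.8]), 7.79) 0.0813
scene strap 148 (array([632.9, -84. ]), array([90.3, 18.1]), 6.41) 0.0812
scene spine 1053 (array([612.9,  69.7]), array([266.3,  69. ]), -82.89) 0.0566
scene spine 312 (array([ 637.3, -123.7]), array([88.1, 42.2]), -84.34) 0.0566
scene rib 159 (array([579.5,  61.1]), array([262.1,  16.6]), -83.64) 0.0642
scene rib 136 (array([652.8,  42.5]), array([219.3,  13.1]), -83.93) 0.0647
[(1, array([156, 122,  87], dtype=uint8))]
side strap 71 (array([634.1, -81.6]), array([87.5, 22.9]), 4.6) 0.0811
side strap 177 (array([602.8, 202.2]), array([88.1, 34. ]), 8.21) 0.0813
side spine 602 (array([626.4,  20.2]), array([262.7,  62.8]), -83.37) 0.057
side spine 44 (array([584.3,  31.8]), array([226.7,   6.5]), -84.94) 0.0572
side spine 62 (array([590.9, 208.1]), array([94.4, 38. ]), 33.08) 0.0565
side rib 84 (array([656. ,  39.8]), array([253.2,  10.5]), -83.18) 0.0643
side rib 156 (array([581.4,  66.8]), array([317.4,  80.8]), 82.47) 0.0649
```

```bash
cat >> meas.py <<'E'
def board(n,p,d,K,E,reg=(.25,.62,-.55,-.05),z=.014,save=None):
    f=n=="wrist"; P=cloud(d,K,E,f); h=cv2.cvtColor(cv2.GaussianBlur(p,(3,3),0),cv2.COLOR_RGB2HSV)
    T=np.zeros_like(P); v,u=np.mgrid[:400,:640]; T=onz(np.c_[u.ravel(),v.ravel()],z,K,E,f).reshape(400,640,3)
    R=(T[...,0]>reg[0])&(T[...,0]<reg[1])&(T[...,1]>reg[2])&(T[...,1]<reg[3])
    m=R&(h[...,1]>97)&(h[...,0]<18)&(h[...,2]>110)
    m=cv2.morphologyEx(m.astype(np.uint8),cv2.MORPH_OPEN,np.ones((3,3)))
    out=[]
    for c in comps(m,150):
        out.append((int(c.sum()),rect(T[c]),round(float(np.nanmedian(P[c][:,2])),4)))
        if save:
            q=p.copy(); q[c]=(255,0,0); cv2.imwrite(save,q[...,::-1])
    return out
E
python3 - <<'E'
from meas import *
for n in ("scene","side"):
    p,d,K,E=load(n+"0"); h=cv2.cvtColor(p,cv2.COLOR_RGB2HSV)
    print(h[262,180],h[300,100],h[170,390] )
    for r in board(n,p,d,K,E,save=f"pics/bm_{n}.png"): print(n,r)
    P=cloud(d,K,E); Z=P[...,2]; m=(P[...,0]>.25)&(P[...,0]<.62)&(P[...,1]>-.55)&(P[...,1]<-.05)&(Z>.009)&(Z<.025)
    for c in comps(m,100): print(n,"Z",c.sum(),rect(P[c]))
E
```

```text
[ 15 113 156] [ 16  78 140] [ 16  83 142]
scene (1838, (array([ 439. , -281.9]), array([331.7,  61.9]), 85.43), 0.0148)
scene Z 1891 (array([ 439.1, -281.8]), array([330.3,  67.5]), 85.68)
[ 16  98 161] [ 16  97 163] [ 16 139 180]
side (424, (array([ 302.5, -382.8]), array([333.6,  86.4]), -86.24), 0.0014)
side (840, (array([ 435.5, -291.5]), array([404. ,  93.8]), 84.01), 0.0139)
side Z 577 (array([ 440.2, -281.1]), array([337.4,  61.8]), 85.42)
side Z 100 (array([595.5, -92.5]), array([85.7, 40.9]), -83.65)
```

View pics/bm_scene.png

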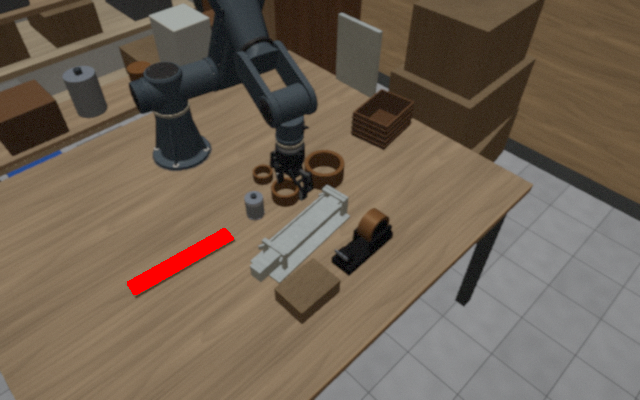

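```bash
R="[3,-35.2,-19.1,0.079,0,0]"; python3 -m pendant '[[[3,-35.2,-19.1,0.079,0,0],[3,-35.2,-19.1,0.079,0,0],[3,-35.2,-19.1,0.079,0,0],[3,-35.2,-19.1,0.079,0,0],[3,-35.2,-19.1,0.079,0,0],[3,-35.2,-19.1,0.079,0,0],[3,-35.2,-19.1,0.079,0,0],[3,-35.2,-19.1,0.079,0,0],[3,-35.2,-19.1,0.079,0,0],[3,-35.2,-19.1,0.079,0,0],[3,-35.2,-19.1,0.079,0,0],[3,-35.2,-19.1,0.079,0,0],[3,-35.2,-19.1,0.079,0,0]]]' -1
python3 - <<'E'
from meas import *
print(np.round(robot.state()["tool_pos"],4))
for n in ("wrist","scene"):
    p,d,K,E=grab(n,n+"1")
    for r in board(n,p,d,K,E,save=f"pics/bm1_{n}.png"): print(n,r)
p,d,K,E=load("scene1"); P=cloud(d,K,E); Z=P[...,2]
m=(P[...,0]>.68)&(P[...,0]<.95)&(P[...,1]>-.25)&(P[...,1]<.08)&(Z>.05)&(Z<.07)
for c in comps(m,100): print("carton",c.sum(),rect(P[c]))
E
```

```text
clock: 1.23
tool_pos: [0.4333, -0.3513, 0.2005]
ee_rot: [0.706, 0.029, 0.707, -0.028]
contact_force: [-0.7, -0.2, -0.0]
grip_width: 0.0854
[ 0.4333 -0.3513  0.2005]
wrist (91402, (array([ 435. , -336.4]), array([427.1, 370. ]), 90.0), 0.0009)
scene (1851, (array([ 439.1, -282.1]), array([331.3,  61.9]), 85.48), 0.0147)
carton 149 (array([782.2,  54.8]), array([46.4, 35.9]), 1.11)
carton 1938 (array([784.2, -94. ]), array([152.9, 113.7]), -88.13)
```

View pics/wrist1.png

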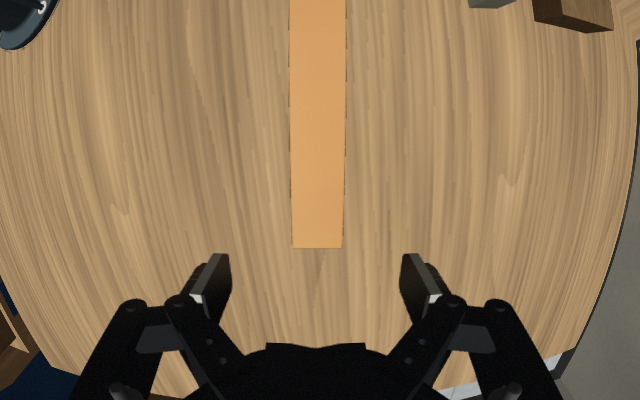

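View pics/scene1.png

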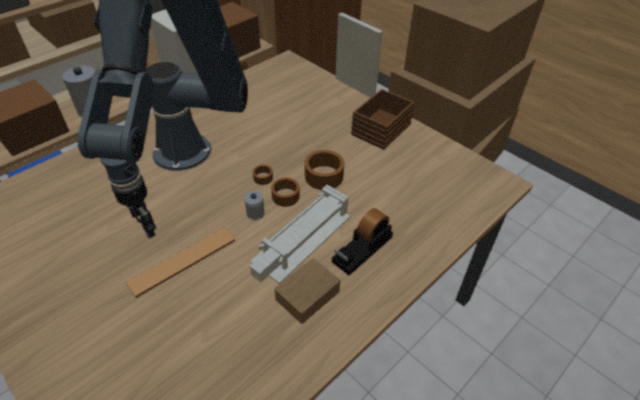

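The wrist view shows the board at columns 291–345 with its rear end at row 248, centred between the fingers. I'll measure it.

```bash
python3 - <<'E'
from meas import *
p,d,K,E=load("wrist1"); print(onz([(317,248),(291,247),(342,248),(290,100),(345,100),(290,5),(345,5)],.014,K,E,True).round(4)); h=cv2.cvtColor(p,cv2.COLOR_RGB2HSV); print(h[100,320],h[100,230],h[200,400])
P=cloud(d,K,E,True); m=(P[...,2]>.009)&(P[...,2]<.02)&(P[...,0]<.55)&(P[...,1]>-.5)&(P[...,0]>.3)
v,u=np.mgrid[:400,:640]; T=onz(np.c_[u.ravel(),v.ravel()],.014,K,E,True).reshape(400,640,3)
for c in comps(m,500): print(c.sum(),rect(T[c]),np.nanmedian(P[c][:,2]))
m=(h[...,1]>115)&(h[...,2]>200)
for c in comps(m,500): print(c.sum(),rect(T[c]))
E
```

```text
[[ 0.4272 -0.4448  0.014 ]
 [ 0.3961 -0.4412  0.014 ]
 [ 0.4572 -0.4474  0.014 ]
 [ 0.4124 -0.271   0.014 ]
 [ 0.4701 -0.2756  0.014 ]
 [ 0.4209 -0.1669  0.014 ]
 [ 0.4783 -0.1714  0.014 ]]
[ 16 136 216] [ 16 104 157] [ 17 101 176]
13751 (array([ 438.3, -304.1]), array([282.7,  60.9]), 85.47) 0.014760925327627517
13220 (array([ 438.4, -303.4]), array([281.3,  57.9]), 85.34)
```

```bash
python3 -m pendant '[[[4,0,0.1,0,0,0],[8,0,0.1,0,0,0],[12,0,0.1,0,0,0],[15,0,0.1,0,0,0],[17,0,0.1,0,0,0],[18.5,0,0.1,0,0,0],[19.3,0,0.1,0,0,0],[19.6,0,0.1,0,0,0],[19.6,0,0.1,0,0,0],[19.6,0,0.1,0,0,0]]]' -0.65
python3 -m pendant '[[[0.1,0,0,0,0,0],[0.2,0,0,0,0,0],[0.3,0,0,0,0,0],[0.3,0,0,0,0,0]]]'
python3 - <<'E'
from meas import *
grab("wrist","wrist2")
E
```

```text
clock: 2.17
tool_pos: [0.4353, -0.3505, 0.0056]
ee_rot: [0.706, 0.027, 0.707, -0.027]
contact_force: [0.5, -0.7, 0.7]
grip_width: 0.0706
clock: 2.5
tool_pos: [0.4354, -0.3507, 0.003]
ee_rot: [0.706, 0.027, 0.707, -0.027]
contact_force: [-1.1, 0.5, 0.3]
grip_width: 0.0706
```

View pics/wrist2.png

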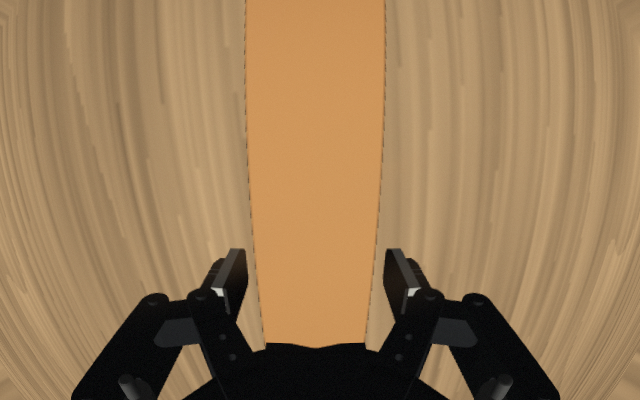

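The fingers straddle the board, with gaps at columns 245–255 and 372–385, and there is no contact force.

```bash
python3 -m pendant '[[[0.1,0,0,0,0,0],[0.2,0,0,0,0,0],[0.3,0,0,0,0,0],[0.4,0,0,0,0,0],[0.4,0,0,0,0,0]]]'
python3 -m pendant '[[[0,0,0,0,0,0],[0,0,0,0,0,0],[0,0,0,0,0,0],[0,0,0,0,0,0],[0,0,0,0,0,0],[0,0,0,0,0,0]]]' 1
```

```text
clock: 2.97
tool_pos: [0.4352, -0.3505, -0.0014]
ee_rot: [0.706, 0.027, 0.707, -0.027]
contact_force: [0.5, -0.2, 0.2]
grip_width: 0.0706
clock: 3.47
tool_pos: [0.4352, -0.3506, -0.0011]
ee_rot: [0.706, 0.027, 0.707, -0.027]
contact_force: [-0.2, 0.4, 4.2]
grip_width: 0.0586
```

```bash
cat > go.py <<'E'
from lib import *
from scipy.spatial.transform import Rotation as Ro
RC=np.array([621.3,39.0]); RY=6.15
def riser(x,y): 
    a=np.radians(RY); return RC+[x*np.cos(a)-y*np.sin(a), x*np.sin(a)+y*np.cos(a)]
def rel(pos,yaw): # pos mm world of TCP, yaw deg of jaw axis vs world x
    s=robot.state(); q=s["ee_rot"]; R=Ro.from_quat([q[1],q[2],q[3],q[0]])
    T=Ro.from_euler("z",yaw,degrees=True)*Ro.from_matrix(np.array([[0,0,1],[0,1,0],[-1,0,0]]))
    d=R.inv().apply(np.array(pos)/1000-s["tool_pos"])*100; r=(R.inv()*T).as_rotvec()
    print("shift cm",d.round(2),"turn",r.round(4),"dist",np.linalg.norm(d).round(1)); return d,r
E
python3 - <<'E'
from go import *
x,y=riser(0,-394-10); rel([x,y,120],RY); print(x,y)
E
```

```text
shift cm [-12.12   0.54  22.95] turn [-0.184  -0.0007  0.0004] dist 26.0
664.5812287428049 -362.6749123837746
```

```bash
python3 -m pendant '[[[-1,0,0,0,0,0],[-3,0,0,0,0,0],[-6,0,0,0,0,0],[-9,0,0,0,0,0],[-12.1,0,0,0,0,0],[-12.1,0.1,3,-0.03,0,0],[-12.1,0.2,6,-0.05,0,0],[-12.1,0.3,9,-0.08,0,0],[-12.1,0.4,12,-0.1,0,0],[-12.1,0.4,15,-0.13,0,0],[-12.1,0.5,18,-0.15,0,0],[-12.1,0.5,20.5,-0.17,0,0],[-12.1,0.5,22,-0.184,0,0],[-12.1,0.5,22.9,-0.184,0,0],[-12.1,0.5,22.9,-0.184,0,0],[-12.1,0.5,22.9,-0.184,0,0]]]'
python3 - <<'E'
from meas import *
grab("wrist","wrist3");grab("scene","scene3");grab("side","side3")
E
```

```text
clock: 4.8
tool_pos: [0.6634, -0.3624, 0.1188]
ee_rot: [0.705, -0.038, 0.707, 0.038]
contact_force: [-1.1, -0.2, -2.1]
grip_width: 0.0581
```

View pics/wrist3.png

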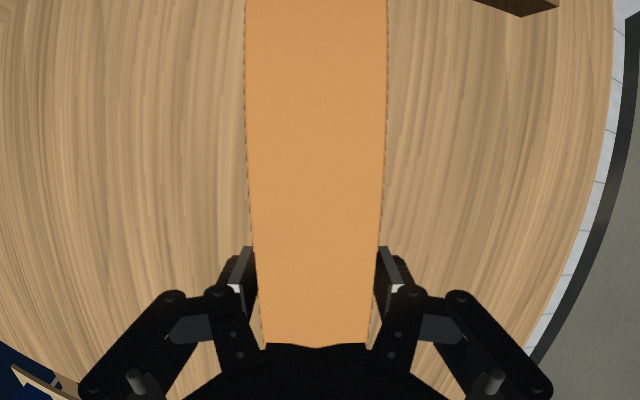

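View pics/scene3.png

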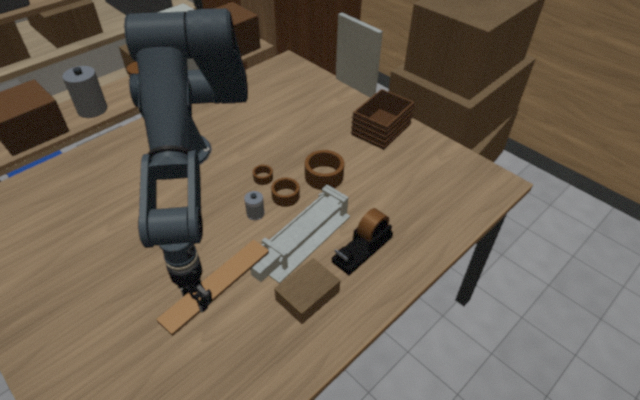

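The board is held in line, and its front end is just short of the riser spine at about (262,250) in the scene view. I'll check its tilt and alignment.

```bash
cat >> meas.py <<'E'
def plane(Q):
    Q=Q[np.isfinite(Q).all(1)]; A=np.c_[Q[:,:2]-Q[:,:2].mean(0),np.ones(len(Q))]
    for _ in range(3):
        s=np.linalg.lstsq(A,Q[:,2],rcond=None)[0]; r=Q[:,2]-A@s; k=abs(r)<.004+0*r; A,Q=A[k],Q[k]
    return s.round(4)
E
python3 - <<'E'
from meas import *
for n in ("wrist3","scene3","side3"):
    p,d,K,E=load(n); f=n[0]=="w"; P=cloud(d,K,E,f); h=cv2.cvtColor(p,cv2.COLOR_RGB2HSV)
    m=(P[...,2]>.1)&(P[...,2]<.15)&(h[...,1]>90)&(h[...,0]<22)&(h[...,2]>60)&(abs(P[...,0]-.66)<.1)&(P[...,1]>-.5)&(P[...,1]<-.05)
    for c in comps(m,100): print(n,c.sum(),rect(P[c]),"slope x,y; mean z",plane(P[c]))
    low=h[...,1]<60; Z=P[...,2]; reg=(P[...,0]>.5)&(P[...,0]<.72)&(P[...,1]>-.22)&(P[...,1]<.28)
    for lab,a,b in (("strap",.077,.09),("spine",.053,.060)):
        for c in comps(reg&low&(Z>a)&(Z<b),40): print(n,lab,c.sum(),rect(P[c]))
E
```

```text
wrist3 45361 (array([ 658.8, -327.1]), array([178.8,  63.4]), -84.33) slope x,y; mean z [-0.0005 -0.0078  0.1341]
scene3 1490 (array([ 647.7, -231.5]), array([204. ,  63.7]), -84.03) slope x,y; mean z [-0.0188 -0.0097  0.1331]
scene3 950 (array([ 666.4, -410. ]), array([97.8, 63.5]), -83.74) slope x,y; mean z [-0.0204 -0.006   0.1346]
scene3 strap 183 (array([601.5, 198.2]), array([93.5, 31.9]), 6.75)
scene3 strap 137 (array([633.2, -84.4]), array([89.8, 17.4]), 6.48)
scene3 spine 1082 (array([613.5,  68.9]), array([266.6,  68.9]), -83.12)
scene3 spine 234 (array([ 641.5, -122.4]), array([89.8, 38.7]), -75.61)
side3 532 (array([ 655. , -285.5]), array([323.9,  71.1]), -81.5) slope x,y; mean z [ 0.0065 -0.0099  0.1341]
side3 strap 68 (array([633.4, -80.8]), array([85.1, 21.9]), 7.0)
side3 strap 166 (array([602.9, 201.5]), array([88.2, 32.3]), 2.16)
side3 spine 607 (array([626.5,  20. ]), array([260.4,  62.4]), -83.67)
side3 spine 51 (array([598.2, 211.3]), array([84.5, 13.2]), 14.05)
```

```bash
python3 - <<'E'
from go import *
x,y=riser(0.3,-404); rel([x,y,61],RY)
E
```

```text
shift cm [ 5.84 -0.    0.23] turn [-0.0005 -0.0023 -0.0007] dist 5.8
```

```bash
python3 -m pendant '[[[1.5,0,0.1,0,0,0],[3,0,0.15,0,0,0],[4.5,0,0.2,0,0,0],[5.4,0,0.2,0,0,0],[5.8,0,0.2,0,0,0],[5.8,0,0.2,0,0,0],[5.8,0,0.2,0,0,0]]]'
python3 - <<'E'
from go import *
print(robot.state()["tool_pos"], riser(0.3,-404)); rel([*riser(0.3,-330),61],RY)
E
```

```text
clock: 5.53
tool_pos: [0.6645, -0.3626, 0.0608]
ee_rot: [0.705, -0.037, 0.707, 0.038]
contact_force: [0.5, -0.8, -2.7]
grip_width: 0.0582
[ 0.66454617 -0.36260725  0.06077276] [ 664.87950219 -362.64277286]
shift cm [-0.01  7.39  0.03] turn [-0.0005 -0.0027 -0.0012] dist 7.4
```

```bash
python3 -m pendant '[[[0,1,0,0,0,0],[0,2,0,0,0,0],[0,3,0,0,0,0],[0,4,0,0,0,0]]]'
python3 -m pendant '[[[0,1,0,0,0,0],[0,2,0,0,0,0],[0,3,0,0,0,0],[0,3.5,0,0,0,0],[0,3.5,0,0,0,0]]]'
python3 - <<'E'
from meas import *
p,d,K,E=grab("scene","scene4");grab("wrist","wrist4")
cv2.imwrite("pics/scene4z.png",cv2.resize(p[...,::-1][130:330,150:410],None,fx=3,fy=3,interpolation=cv2.INTER_CUBIC))
E
```

```text
clock: 5.87
tool_pos: [0.6603, -0.3212, 0.0615]
ee_rot: [0.705, -0.038, 0.707, 0.038]
contact_force: [0.2, 0.4, -2.2]
grip_width: 0.0583
clock: 6.28
tool_pos: [0.6563, -0.2844, 0.0615]
ee_rot: [0.705, -0.038, 0.707, 0.039]
contact_force: [-0.0, 0.2, -1.4]
grip_width: 0.0583
```

View pics/scene4z.png

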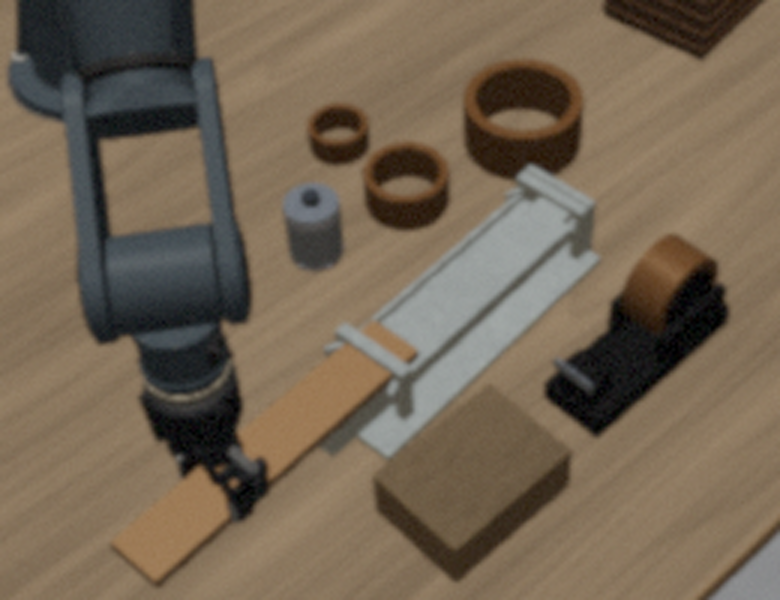

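View pics/wrist4.png

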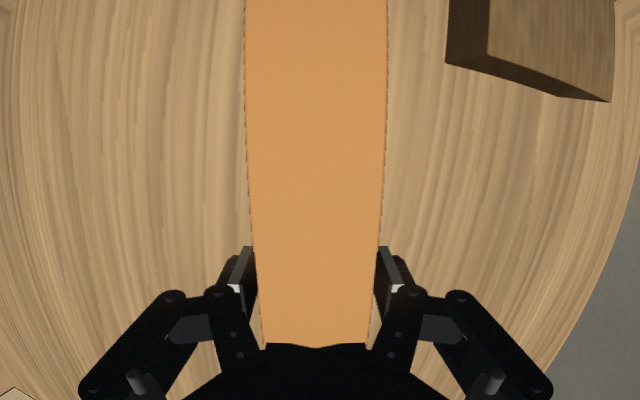

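```bash
python3 -m pendant '[[[0.1,1,0,0,0,0],[0.1,2,0,0,0,0],[0.2,3,0,0,0,0],[0.2,4,0,0,0,0],[0.2,5,0,0,0,0],[0.2,6,0,0,0,0],[0.2,7,0,0,0,0],[0.2,7.5,0,0,0,0]]]'
python3 -m pendant '[[[0,1,0,0,0,0],[0,2,0,0,0,0],[0,3,0,0,0,0],[0.1,4,0,0,0,0],[0.1,5,0,0,0,0],[0.1,6,0,0,0,0],[0.1,7,0,0,0,0],[0.1,7.3,0,0,0,0],[0.1,7.3,0,0,0,0]]]'
python3 - <<'E'
from go import *
rel([*riser(0.,-172),58],RY)
E
```

```text
clock: 7.05
tool_pos: [0.6483, -0.2097, 0.0597]
ee_rot: [0.705, -0.038, 0.707, 0.039]
contact_force: [-0.4, 0.0, -3.4]
grip_width: 0.0583
clock: 7.8
tool_pos: [0.6402, -0.1359, 0.0588]
ee_rot: [0.705, -0.038, 0.707, 0.04]
contact_force: [-0.4, 0.0, -2.4]
grip_width: 0.0581
shift cm [ 0.08  0.39 -0.  ] turn [ 0.0031 -0.0032 -0.0018] dist 0.4
```

```bash
python3 -m pendant '[[[0.1,0,0,0,0,0],[0.2,0,0,0,0,0],[0.3,0,0,0,0,0],[0.3,0,0,0,0,0]]]'

```

```text
clock: 8.13
tool_pos: [0.6402, -0.1364, 0.0556]
ee_rot: [0.705, -0.038, 0.707, 0.039]
contact_force: [0.8, -0.1, -2.2]
grip_width: 0.0581
```

```bash
python3 -m pendant '[[[0.1,0,0,0,0,0],[0.15,0,0,0,0,0],[0.15,0,0,0,0,0]]]'

```

```text
clock: 8.38
tool_pos: [0.6403, -0.1366, 0.055]
ee_rot: [0.705, -0.038, 0.707, 0.039]
contact_force: [-1.8, 0.5, 4.6]
grip_width: 0.0581
```

```bash
python3 -m pendant '[[[0,0,0,0,0,0],[0,0,0,0,0,0],[0,0,0,0,0,0],[0,0,0,0,0,0],[-1,0,0,0,0,0],[-3,0,0,0,0,0],[-6,0,0,0,0,0],[-8,-2,0,0,0,0],[-8,-5,0,0,0,0],[-8,-8,0,0,0,0],[-8,-11,0,0,0,0],[-8,-13,0,0,0,0],[-8,-13,0,0,0,0],[-8,-13,0,0,0,0]]]' -1
python3 - <<'E'
from go import *
from meas import *
for n in ("scene","wrist","side"):
    p,d,K,E=grab(n,n+"5"); P=cloud(d,K,E,n=="wrist"); h=cv2.cvtColor(p,cv2.COLOR_RGB2HSV)
    m=(P[...,2]>.062)&(P[...,2]<.076)&(h[...,1]>90)&(h[...,0]<22)&(h[...,2]>60)&(abs(P[...,0]-.64)<.07)&(P[...,1]>-.3)&(P[...,1]<.25)
    for c in comps(m,60):
        r=rect(P[c]); ce=np.array(r[0]); a=np.radians(RY); u=np.array([-np.sin(a),np.cos(a)])
        t=(P[c][:,:2]*1000-RC)@u; print(n,c.sum(),r,plane(P[c]),"riser y range",np.percentile(t,[.3,99.7]).round(1), "x",np.median((P[c][:,:2]*1000-RC)@[np.cos(a),np.sin(a)]).round(1))
rel([*riser(0.,-300),62],RY)
E
```

```text
clock: 9.55
tool_pos: [0.6546, -0.2672, 0.1352]
ee_rot: [0.705, -0.037, 0.707, 0.038]
contact_force: [0.2, 0.8, -0.5]
grip_width: 0.0855
scene 777 (array([623.7,  12.8]), array([163.4,  62.3]), -84.84) [-0.0023 -0.0037  0.0708] riser y range [-107.    53.8] x 1.4
scene 815 (array([ 641.9, -161.5]), array([148.2,  63.7]), -82.88) [-0.0025  0.0038  0.0703] riser y range [-273.9 -128. ] x 5.8
wrist 14754 (array([ 644.2, -173.9]), array([115.2,  60.7]), -83.81) [0.0002 0.0003 0.0708] riser y range [-271.4 -157.3] x -0.4
side 218 (array([ 643.3, -170. ]), array([123.3,  60.2]), -83.96) [0.0163 0.004  0.0711] riser y range [-270.1 -150.4] x -3.1
side 455 (array([621.8,   7.9]), array([189.3,  60.4]), -83.27) [-0.0036 -0.0049  0.0707] riser y range [-124.8   62.8] x -2.7
shift cm [ 7.28  0.5  -0.02] turn [ 0.0028 -0.0034 -0.0029] dist 7.3
```

View pics/wrist5.png

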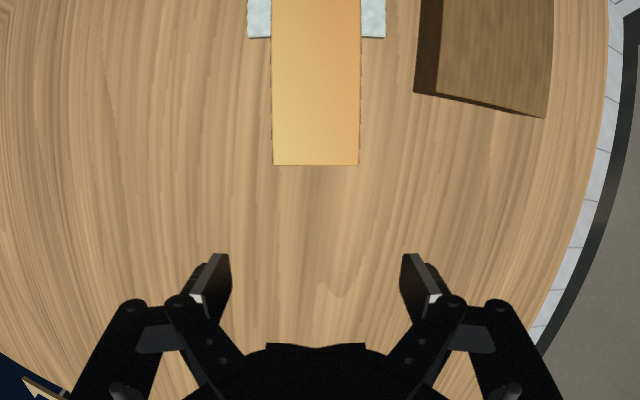

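The board's rear edge is at row 164, riser y about -271, and it is level and straight. Next I close the fingers, lower behind it and push.

```bash
python3 -m pendant '[[[0,0,0,0,0,0],[0,0,0,0,0,0],[0,0,0,0,0,0],[0,0,0,0,0,0],[0,0,0,0,0,0],[2,0,0,0,0,0],[4,0,0,0,0,0],[6,0,0,0,0,0],[7,0,0,0,0,0],[7.2,0,0,0,0,0],[7.2,0,0,0,0,0]]]' 1
python3 -m pendant '[[[0,1,0,0,0,0],[0,2,0,0,0,0],[0,3,0,0,0,0],[0,4,0,0,0,0],[0,5,0,0,0,0],[0,6,0,0,0,0],[0,6,0,0,0,0]]]'
```

```text
clock: 10.62
tool_pos: [0.6538, -0.2641, 0.062]
ee_rot: [0.704, -0.038, 0.708, 0.04]
contact_force: [0.8, 0.5, 0.3]
grip_width: 0.0002
clock: 11.2
tool_pos: [0.6467, -0.2013, 0.0625]
ee_rot: [0.704, -0.038, 0.708, 0.042]
contact_force: [0.1, -0.9, -0.5]
grip_width: -0.0
```

```bash
python3 - <<'E'
from go import *
rel([*riser(0.,-176),62],RY)
E
```

```text
shift cm [0.09 6.56 0.08] turn [ 0.0048 -0.0057 -0.0057] dist 6.6
```

```bash
python3 -m pendant '[[[0,1,0,0,0,0],[0,2,0,0,0,0],[0,3,0,0,0,0],[0,4,0,0,0,0],[0,5,0,0,0,0],[0,5.5,0,0,0,0],[0,5.5,0,0,0,0]]]'
python3 -m pendant '[[[0,0.2,0,0,0,0],[0,0.4,0,0,0,0],[0,0.6,0,0,0,0],[0,0.8,0,0,0,0],[0,0.8,0,0,0,0]]]'
```

```text
clock: 11.78
tool_pos: [0.6399, -0.1446, 0.0627]
ee_rot: [0.703, -0.038, 0.709, 0.042]
contact_force: [0.3, -0.7, 0.3]
grip_width: 0.0
clock: 12.2
tool_pos: [0.639, -0.1366, 0.0627]
ee_rot: [0.703, -0.038, 0.709, 0.042]
contact_force: [-0.5, -0.9, 0.4]
grip_width: -0.0001
```

```bash
python3 -m pendant '[[[0,0.2,0,0,0,0],[0,0.4,0,0,0,0],[0,0.4,0,0,0,0]]]'
python3 -m pendant '[[[0,0.2,0,0,0,0],[0,0.4,0,0,0,0],[0,0.4,0,0,0,0]]]'
```

```text
clock: 12.45
tool_pos: [0.6403, -0.1363, 0.0634]
ee_rot: [0.705, -0.04, 0.707, 0.04]
contact_force: [1.3, -8.4, -0.2]
grip_width: 0.0001
clock: 12.7
tool_pos: [0.6414, -0.1362, 0.0641]
ee_rot: [0.706, -0.043, 0.706, 0.038]
contact_force: [0.2, -10.9, -0.6]
grip_width: 0.0003
```

```bash
python3 - <<'E'
from meas import *
p,d,K,E=grab("scene","scene6")
cv2.imwrite("pics/scene6z.png",cv2.resize(p[...,::-1][150:300,220:400],None,fx=4,fy=4,interpolation=cv2.INTER_CUBIC))
E
```

```text
(no output)
```

View pics/scene6z.png

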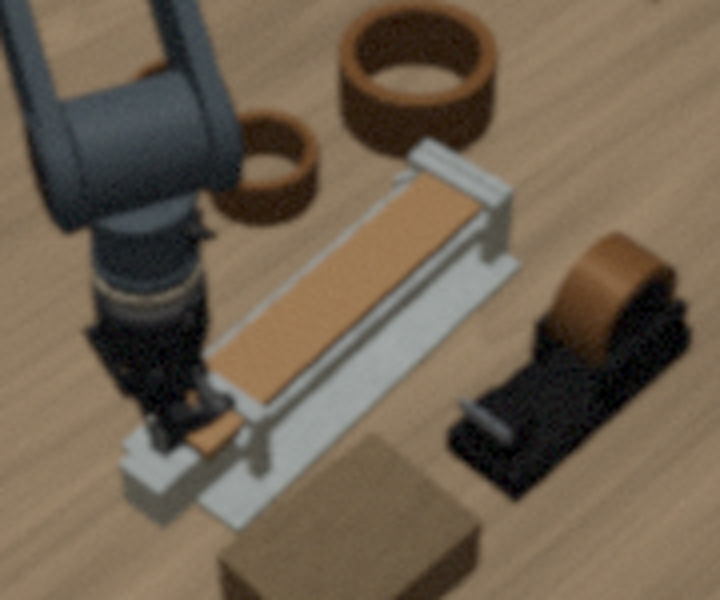

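The push stopped with about 11 N of reaction at riser y of about -176, as expected for home. I'll back off and check the rear-end gap from the wrist.

```bash
python3 -m pendant '[[[0,-1,0,0,0,0],[0,-3,0,0,0,0],[-3,-4,0,0,0,0],[-7,-5,0,0,0,0],[-10,-6,0,0,0,0],[-12,-6,0,0,0,0],[-12,-6,0,0,0,0],[-12,-6,0,0,0,0]]]' -1
cat > chk.py <<'E'
from go import *; from meas import *
import sys
def chk(names,tag):
    a=np.radians(RY); u=np.array([-np.sin(a),np.cos(a)]); w=np.array([np.cos(a),np.sin(a)])
    for n in names:
        p,d,K,E=grab(n,n+tag); P=cloud(d,K,E,n=="wrist"); h=cv2.cvtColor(p,cv2.COLOR_RGB2HSV); Z=P[...,2]
        x=(P[...,:2]*1000-RC)@w; y=(P[...,:2]*1000-RC)@u
        reg=(abs(x)<60)&(y>-230)&(y<200)
        B=reg&(Z>.062)&(Z<.077)&(h[...,1]>75)&(h[...,0]<22)&(h[...,2]>60)
        S=reg&(Z>.05)&(Z<.061)&(h[...,1]<60)&(y<-120)&(abs(x)<25)
        T=reg&(Z>.077)&(Z<.09)&(h[...,1]<60)
        for lab,m in (("board",B),("spineend",S),("strap",T)):
            for c in comps(m,40):
                k=np.abs(x[c])<24 if lab!="strap" else np.ones(c.sum(),bool)
                print(n,lab,c.sum(),"y",np.percentile(y[c][k],[1,99]).round(1),"x",np.percentile(x[c],[2,98]).round(1),"z",np.median(Z[c]).round(4))
if __name__=="__main__": chk(sys.argv[2:],sys.argv[1])
E
python3 chk.py 7 wrist scene side
```

```text
clock: 13.42
tool_pos: [0.6487, -0.1951, 0.1859]
ee_rot: [0.707, -0.043, 0.705, 0.038]
contact_force: [1.0, 0.5, -0.9]
grip_width: 0.0847
wrist board 3464 y [-113.2  -71.9] x [-29.2  27.8] z 0.0708Traceback (most recent call last):
  File "chk.py", line 16, in <module>
    if __name__=="__main__": chk(sys.argv[2:],sys.argv[1])
                             ~~~^^^^^^^^^^^^^^^^^^^^^^^^^^
  File "chk.py", line 15, in chk
    print(n,lab,c.sum(),"y",np.percentile(y[c][k],[1,99]).round(1),"x",np.percentile(x[c],[2,98]).round(1),"z",np.median(Z[c]).round(4))
                            ~~~~~~~~~~~~~^^^^^^^^^^^^^^^^
    return _quantile_unchecked(
        a, q, axis, out, overwrite_input, method, keepdims, weights)
    return _ureduce(a,
                    func=_quantile_ureduce_func,
    ...<5 lines>...
                    overwrite_input=overwrite_input,
                    method=method)
    r = func(a, **kwargs)
    result = _quantile(arr,
                       quantiles=q,
    ...<2 lines>...
                       out=out,
                       weights=wgt)
    slices_having_nans = np.isnan(arr[-1, ...])
                                  ~~~^^^^^^^^^
IndexError: index -1 is out of bounds for axis 0 with size 0
```

View pics/wrist7.png

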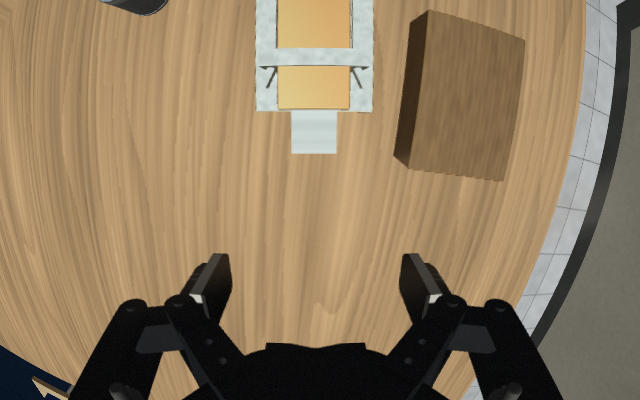

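The wrist view shows the board's rear edge at row 110, the spine end at row 154 and the strap at rows 48–66.

```bash
sed -i 's/for c in comps(m,40):/for c in comps(m,40):\n                if lab!="strap" and (np.abs(x[c])<24).sum()<10: continue/' chk.py; python3 - <<'E'
from go import *
p,d,K,E=load("wrist7"); a=np.radians(RY); M=np.array([[np.cos(a),np.sin(a)],[-np.sin(a),np.cos(a)]])
g=p.astype(int)
for c in (312,316): print(c,[tuple(g[v,c]) for v in range(105,116)],[tuple(g[v,c]) for v in range(150,158)])
for (u,v),z in (((313,110),.07),((314,153.5),.056),((314,48),.081),((314,66.5),.081),((278,90),.07),((350,90),.07),((257,110.5),.01),((372,110.5),.01)):
    print(v,z,(M@(onz([(u,v)],z,K,E,True)[0,:2]*1000-RC)).round(1))
E
python3 chk.py 7b scene side
```

```text
312 [(np.int64(223), np.int64(194), np.int64(132)), (np.int64(223), np.int64(195), np.int64(133)), (np.int64(221), np.int64(197), np.int64(133)), (np.int64(189), np.int64(145), np.int64(89)), (np.int64(166), np.int64(164), np.int64(152)), (np.int64(199), np.int64(209), np.int64(205)), (np.int64(210), np.int64(221), np.int64(216)), (np.int64(207), np.int64(218), np.int64(214)), (np.int64(208), np.int64(220), np.int64(214)), (np.int64(207), np.int64(219), np.int64(214)), (np.int64(207), np.int64(219), np.int64(214))] [(np.int64(207), np.int64(217), np.int64(213)), (np.int64(210), np.int64(221), np.int64(216)), (np.int64(207), np.int64(215), np.int64(209)), (np.int64(195), np.int64(193), np.int64(178)), (np.int64(176), np.int64(144), np.int64(106)), (np.int64(174), np.int64(143), np.int64(103)), (np.int64(175), np.int64(144), np.int64(105)), (np.int64(176), np.int64(144), np.int64(106))]
316 [(np.int64(223), np.int64(194), np.int64(131)), (np.int64(224), np.int64(194), np.int64(131)), (np.int64(222), np.int64(196), np.int64(134)), (np.int64(190), np.int64(146), np.int64(92)), (np.int64(
[... 669 characters left out ...]
nt64(148), np.int64(109))]
110 0.07 [  -0.2 -166.2]
153.5 0.056 [   0.8 -205.8]
48 0.081 [   0.3 -115.7]
66.5 0.081 [   0.4 -130.7]
90 0.07 [ -29.1 -149.2]
90 0.07 [  30.1 -148.9]
110.5 0.01 [ -58.1 -169.1]
110.5 0.01 [  60.2 -168.4]
scene board 1239 y [-105.8  148.9] x [-28.8  27.6] z 0.0705
scene board 251 y [-166.6 -127.3] x [-29.1  28.3] z 0.0699
scene spineend 188 y [-207.5 -164.5] x [-20.5  19.4] z 0.0562
scene strap 169 y [144.4 174. ] x [-44.8  41.4] z 0.0815
scene strap 122 y [-131.1 -114.8] x [-42.2  42.3] z 0.081
side board 644 y [-120.1  129.7] x [-31.   25.5] z 0.0709
side strap 68 y [-127.9 -108.6] x [-42.7  40.2] z 0.0814
side strap 156 y [149.6 178.8] x [-44.2  40.7] z 0.0815
```

The board is home: its rear edge at row ≈108 gives y ≈ -164 mm, and the spine and strap references agree to within 1–1.5 mm. Next I measure the canister and rolls.

```bash
cat > objs.py <<'E'
from go import *; from meas import *
def circ(P): # algebraic circle fit
    x,y=P[:,0]*1000,P[:,1]*1000; A=np.c_[2*x,2*y,np.ones(len(x))]; s=np.linalg.lstsq(A,x*x+y*y,rcond=None)[0]
    return s[:2].round(1),np.sqrt(s[2]+s[0]**2+s[1]**2).round(1)
def objs(tag):
    p,d,K,E=load(tag); f=tag[0]=="w"; P=cloud(d,K,E,f); Z=P[...,2]; X,Y=P[...,0],P[...,1]
    reg=(X>.25)&(X<.56)&(Y>-.15)&(Y<.45)
    h=cv2.cvtColor(p,cv2.COLOR_RGB2HSV)
    m=reg&(Z>.012)&(Z<.115)
    for c in comps(m,60):
        z=np.nanpercentile(Z[c],98); t=c&(Z>z-.006)
        q=P[t]; (cx,cy),r=cv2.minEnclosingCircle((q[:,:2]*1000).astype(np.float32))
        hol=cv2.findContours(t.astype(np.uint8),cv2.RETR_EXTERNAL,cv2.CHAIN_APPROX_NONE)[0]; b=max(hol,key=len)[:,0]
        zz=np.median(Z[t]); B=onz(b,zz,K,E,f)
        print(tag,"px",np.argwhere(c).mean(0).round()[::-1],"n",c.sum(),"sat",np.median(h[...,1][c]),"top z",zz.round(4),"minenc",(round(cx,1),round(cy,1),round(r,1)),"edgefit",circ(B))
E
python3 - <<'E'
from objs import *
for t in ("wrist0","scene7b","side7b"): objs(t)
E
```

```text
wrist0 px [163.  69.] n 3468 sat 169.0 top z 0.0485 minenc (445.9, 124.0, 48.4) edgefit (array([446.9, 123.8]), np.float64(47.4))
wrist0 px [90. 81.] n 1498 sat 175.0 top z 0.0358 minenc (322.0, 127.3, 36.4) edgefit (array([323.5, 127.2]), np.float64(35.6))
wrist0 px [157. 175.] n 2954 sat 34.0 top z 0.0903 minenc (436.2, 0.8, 10.1) edgefit (array([438.2,   1.4]), np.float64(9.9))
wrist0 px [191. 258.] n 635 sat 131.0 top z 0.0145 minenc (452.5, -134.5, 34.1) edgefit (array([ 449.1, -130.4]), np.float64(24.6))
scene7b px [324. 168.] n 1126 sat 156.0 top z 0.0707 minenc (485.2, 258.8, 101.6) edgefit (array([464.3, 285.5]), np.float64(62.4))
scene7b px [264. 174.] n 214 sat 150.0 top z 0.038 minenc (324.7, 126.2, 37.7) edgefit (array([317.5, 136.6]), np.float64(21.2))
scene7b px [285. 191.] n 546 sat 154.0 top z 0.0491 minenc (445.3, 122.3, 49.3) edgefit (array([445.4, 121.2]), np.float64(42.5))
scene7b px [257. 204.] n 296 sat 22.0 top z 0.0906 minenc (433.5, -5.1, 12.1) edgefit (array([435.5,  -2.9]), np.float64(8.4))
side7b px [337. 231.] n 2861 sat 187.0 top z 0.0788 minenc (435.1, 161.1, 190.5) edgefit (array([434.9,   5.6]), np.float64(30.6))
side7b px [389. 229.] n 355 sat 187.0 top z 0.036 minenc (317.6, 128.0, 39.3) edgefit (array([320.9, 130.6]), np.float64(34.9))
```

```bash
python3 - <<'E'
from go import *
rel([437.5,1,170],RY)
E
```

```text
shift cm [  1.23  21.79 -18.54] turn [ 0.0083 -0.0039  0.0039] dist 28.6
```

```bash
python3 -m pendant '[[[0,3,-2.5,0.008,-0.004,0.004],[0,6,-5,0.008,-0.004,0.004],[0,9,-7.5,0.008,-0.004,0.004],[0,12,-10,0.008,-0.004,0.004],[0,15,-12.5,0.008,-0.004,0.004],[0,18,-15,0.008,-0.004,0.004],[1.2,20,-17,0.008,-0.004,0.004],[1.2,21.8,-18.5,0.008,-0.004,0.004],[1.2,21.8,-18.5,0.008,-0.004,0.004],[1.2,21.8,-18.5,0.008,-0.004,0.004]]]' -1
python3 - <<'E'
from objs import *
print(robot.state()["tool_pos"].round(4))
grab("wrist","wrist8"); objs("wrist8"); grab("scene","scene8")
E
```

```text
clock: 14.4
tool_pos: [0.436, 0.0024, 0.1694]
ee_rot: [0.705, -0.038, 0.707, 0.039]
contact_force: [0.9, 0.0, -0.5]
grip_width: 0.0856
[0.436  0.0024 0.1694]
wrist8 px [344.  50.] n 4772 sat 163.0 top z 0.0486 minenc (445.6, 123.9, 48.2) edgefit (array([445.4, 123.8]), np.float64(47.1))
wrist8 px [469.   7.] n 305 sat 46.0 top z 0.0745 minenc (559.5, 189.0, 4.8) edgefit (array([559.8, 189.2]), np.float64(2.7))
wrist8 px [208.  44.] n 2549 sat 165.0 top z 0.0361 minenc (321.7, 127.6, 36.1) edgefit (array([322.2, 127. ]), np.float64(35.0))
wrist8 px [315. 195.] n 4742 sat 23.0 top z 0.0903 minenc (436.1, 0.7, 10.3) edgefit (array([435.8,   1.5]), np.float64(9.7))
```

View pics/wrist8.png

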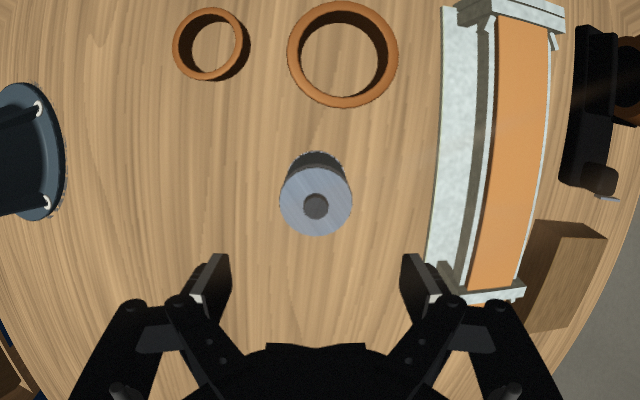

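The canister is at (315,205), (436,1) mm, and centred. Descending.

```bash
python3 -m pendant '[[[3,-0.1,0,0,0,0],[6,-0.1,0,0,0,0],[9,-0.1,0,0,0,0],[11,-0.1,0,0,0,0],[12.5,-0.1,0,0,0,0],[13.4,-0.1,0,0,0,0],[13.8,-0.1,0,0,0,0],[13.8,-0.1,0,0,0,0],[13.8,-0.1,0,0,0,0]]]' -1
python3 -m pendant '[[[0,0,0,0,0,0],[0,0,0,0,0,0],[0,0,0,0,0,0],[0,0,0,0,0,0],[0,0,0,0,0,0],[0,0,0,0,0,0]]]' 1
```

```text
clock: 15.25
tool_pos: [0.4399, -0.0006, 0.0322]
ee_rot: [0.707, -0.038, 0.705, 0.038]
contact_force: [-0.3, -0.8, 0.6]
grip_width: 0.0854
clock: 15.75
tool_pos: [0.4396, -0.0006, 0.0334]
ee_rot: [0.707, -0.038, 0.705, 0.038]
contact_force: [-1.4, -0.6, 4.8]
grip_width: 0.0588
```

```bash
cat >> go.py <<'E'
def shift(pos):
    s=robot.state(); q=s["ee_rot"]; R=Ro.from_quat([q[1],q[2],q[3],q[0]])
    d=R.inv().apply(np.array(pos)/1000-s["tool_pos"])*100; print("at",(s["tool_pos"]*1000).round(1),"rot",R.apply([[1,0,0],[0,0,1]]).round(4).tolist(),"shift cm",d.round(2)); return d
E
python3 - <<'E'
from go import *
print(riser(0,-57)); s=robot.state()["tool_pos"]*1000
shift([s[0],s[1],150]); shift([*riser(0,-57),150]); 
E
```

```text
[627.40651    -17.67195546]
at [439.6  -0.6  33.4] rot [[0.0021, -0.0007, -1.0], [0.9942, 0.1077, 0.002]] shift cm [-1.166e+01 -1.000e-02  2.000e-02]
at [439.6  -0.6  33.4] rot [[0.0021, -0.0007, -1.0], [0.9942, 0.1077, 0.002]] shift cm [-11.62  -3.74  18.51]
```

```bash
python3 -m pendant '[[[-1,0,0,0,0,0],[-3,0,0,0,0,0],[-6,0,0,0,0,0],[-9,0,0,0,0,0],[-11.6,0,0,0,0,0],[-11.6,-0.6,3,0,0,0],[-11.6,-1.2,6,0,0,0],[-11.6,-1.8,9,0,0,0],[-11.6,-2.4,12,0,0,0],[-11.6,-3,15,0,0,0],[-11.6,-3.5,17,0,0,0],[-11.6,-3.7,18.2,0,0,0],[-11.6,-3.7,18.5,0,0,0],[-11.6,-3.7,18.5,0,0,0],[-11.6,-3.7,18.5,0,0,0]]]'
python3 - <<'E'
from objs import *
shift([*riser(0,-57),108])
p,d,K,E=grab("scene","scene9"); grab("side","side9"); grab("wrist","wrist9")
cv2.imwrite("pics/scene9z.png",cv2.resize(p[...,::-1][130:300,200:400],None,fx=3.5,fy=3.5,interpolation=cv2.INTER_CUBIC))
E
```

```text
clock: 17.0
tool_pos: [0.6255, -0.0168, 0.1493]
ee_rot: [0.706, -0.038, 0.706, 0.038]
contact_force: [-0.1, 0.4, -4.1]
grip_width: 0.0586
at [625.5 -16.8 149.3] rot [[-0.0008, -0.0001, -1.0], [0.9942, 0.108, -0.0008]] shift cm [ 4.13 -0.1   0.19]
```

View pics/scene9z.png

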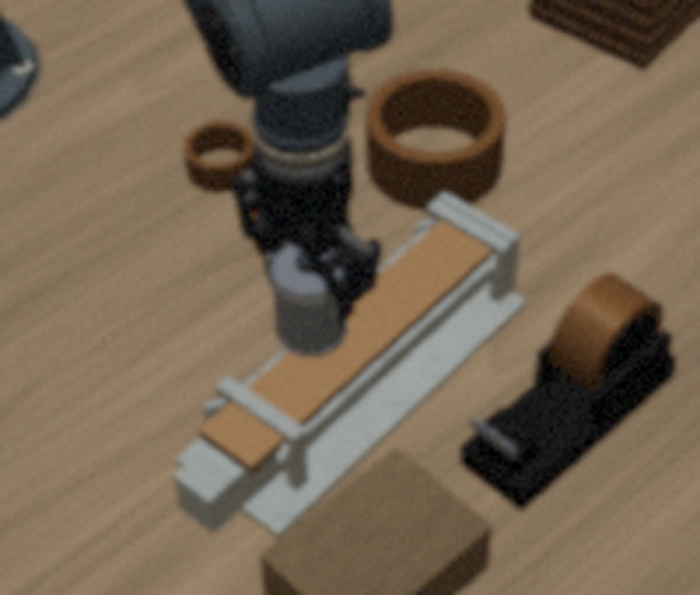

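View pics/wrist9.png

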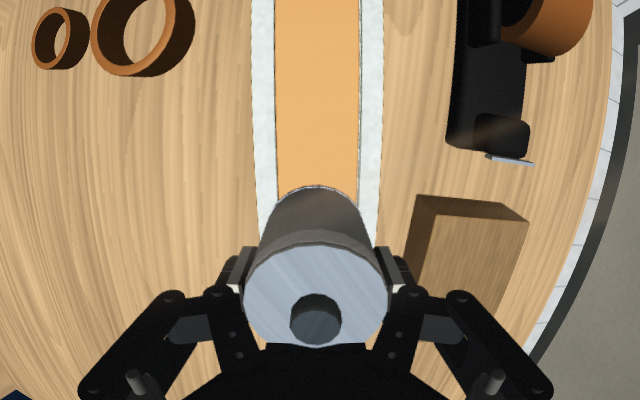

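The canister is held above the board, and the board edges are at columns 275 and 361 in the wrist view. I'll check its lateral centring against the same view.

```bash
python3 - <<'E'
from objs import *
p,d,K,E=load("wrist9"); h=cv2.cvtColor(p,cv2.COLOR_RGB2HSV)
a=np.radians(RY); w=np.array([np.cos(a),np.sin(a)]);u=np.array([-np.sin(a),np.cos(a)])
for v in (30,60,90,120,150):
    row=(h[v,:,1]>105)&(h[v,:,2]>200); c=np.where(row[260:375])[0]+260
    L,Rr=onz([(c.min()-.5,v),(c.max()+.5,v)],.07,K,E,True)[:,:2]*1000
    print(v,c.min(),c.max(),"riser x",((L-RC)@w).round(1),((Rr-RC)@w).round(1),"y",((L-RC)@u).round(0))
t=robot.state()["tool_pos"][:2]*1000; print("tool riser",((t-RC)@w).round(2),((t-RC)@u).round(2))
E
```

```text
30 275 358 riser x -30.9 28.4 y 75.0
60 276 358 riser x -30.2 28.4 y 53.0
90 276 358 riser x -30.3 28.6 y 31.0
120 276 357 riser x -30.7 28.2 y 9.0
150 277 357 riser x -30.5 28.8 y -13.0
tool riser -1.57 -56.16
```

```bash
python3 -m pendant '[[[1,-0.1,0.1,0,0,0],[2,-0.1,0.1,0,0,0],[3,-0.1,0.1,0,0,0],[3.7,-0.1,0.1,0,0,0],[4,-0.1,0.1,0,0,0],[4.1,-0.1,0.1,0,0,0],[4.1,-0.1,0.1,0,0,0],[4.1,-0.1,0.1,0,0,0]]]'
python3 -m pendant '[[[0.1,0,0,0,0,0],[0.2,0,0,0,0,0],[0.3,0,0,0,0,0],[0.3,0,0,0,0,0]]]'
```

```text
clock: 17.82
tool_pos: [0.6272, -0.018, 0.1088]
ee_rot: [0.706, -0.038, 0.706, 0.038]
contact_force: [0.1, -0.2, -3.5]
grip_width: 0.0588
clock: 18.15
tool_pos: [0.6272, -0.0179, 0.1058]
ee_rot: [0.706, -0.038, 0.706, 0.038]
contact_force: [0.1, -0.2, -2.4]
grip_width: 0.059
```

```bash
python3 -m pendant '[[[0.05,0,0,0,0,0],[0.1,0,0,0,0,0],[0.15,0,0,0,0,0],[0.15,0,0,0,0,0]]]'
python3 -m pendant '[[[0.05,0,0,0,0,0],[0.1,0,0,0,0,0],[0.1,0,0,0,0,0]]]'
```

```text
clock: 18.48
tool_pos: [0.6271, -0.0179, 0.1042]
ee_rot: [0.706, -0.038, 0.706, 0.038]
contact_force: [0.3, 0.5, -3.3]
grip_width: 0.0589
clock: 18.73
tool_pos: [0.6271, -0.0179, 0.1035]
ee_rot: [0.706, -0.038, 0.706, 0.038]
contact_force: [-1.0, -0.3, -1.3]
grip_width: 0.0591
```

```bash
python3 -m pendant '[[[0.05,0,0,0,0,0],[0.1,0,0,0,0,0],[0.1,0,0,0,0,0]]]'
```

```text
clock: 18.98
tool_pos: [0.6271, -0.0179, 0.1034]
ee_rot: [0.706, -0.038, 0.706, 0.038]
contact_force: [-1.7, 0.6, 4.4]
grip_width: 0.059
```

```bash
python3 -m pendant '[[[0,0,0,0,0,0],[0,0,0,0,0,0],[0,0,0,0,0,0],[0,0,0,0,0,0],[-1,0,0,0,0,0],[-2.5,0,0,0,0,0],[-4.5,0,0,0,0,0],[-7,0,0,0,0,0],[-10,0,0,0,0,0],[-10,0,0,0,0,0],[-10,0,0,0,0,0]]]' -1
python3 - <<'E'
from objs import *
p,d,K,E=grab("wrist","wrist10"); P=cloud(d,K,E,True); Z=P[...,2]; m=(Z>.15)&(Z<.175)&(abs(P[...,0]-.627)<.05)
a=np.radians(RY); w=np.array([np.cos(a),np.sin(a)]);u=np.array([-np.sin(a),np.cos(a)])
for c in comps(m,60):
    k=Z[c]; z=np.percentile(k,98); t=c&(Z>z-.005); (cx,cy),r=cv2.minEnclosingCircle((P[t][:,:2]*1000).astype(np.float32)); q=np.array([cx,cy])-RC
    print(c.sum(),z,cx,cy,r,"riser",q@w,q@u)
shift([446.,124.,180])
E
python3 chk.py 10 scene
```

```text
clock: 19.9
tool_pos: [0.6287, -0.0182, 0.2064]
ee_rot: [0.708, -0.039, 0.704, 0.037]
contact_force: [-0.8, 0.4, 0.6]
grip_width: 0.0852
704 0.16188287573855445 626.65478515625 -16.30325698852539 10.120834350585938 riser -0.6007674689896556 -55.558645016385
at [627.3 -17.9 204.6] rot [[0.0029, -0.001, -1.0], [0.9941, 0.108, 0.0028]] shift cm [  2.39  16.07 -16.5 ]
scene board 762 y [-29.1 149.2] x [-28.7  27.8] z 0.0705
scene board 160 y [-107.1  -74.5] x [-26.6  28.4] z 0.0708
scene board 254 y [-167.2 -127.4] x [-30.7  28.4] z 0.0701
scene spineend 192 y [-207.  -164.2] x [-22.3  19.2] z 0.0559
scene strap 175 y [145.5 174. ] x [-45.6  41.1] z 0.0813
scene strap 51 y [-87.9 -46.6] x [-4.9 29.8] z 0.0841
scene strap 134 y [-131.9 -115.8] x [-45.6  41.3] z 0.0817
```

View pics/wrist10.png

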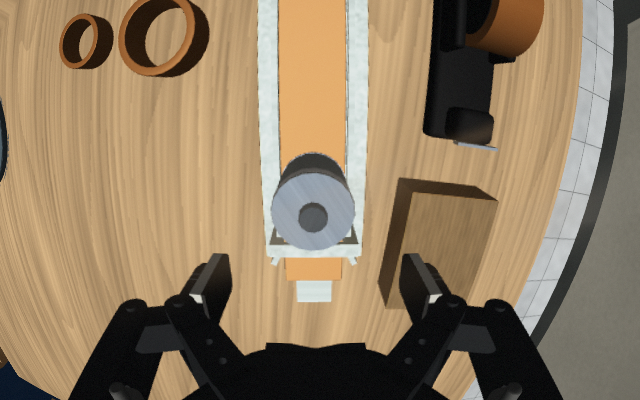

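The canister stands on the wood with its top at z 161 mm and riser x -0.6 mm, and the board is still home. Next is the roll.

```bash
python3 - <<'E'
from go import *
rel([488.6,128.5,140],RY)
E
```

```text
shift cm [  6.32  16.03 -12.14] turn [0.0008 0.0002 0.0005] dist 21.1
```

```bash
python3 -m pendant '[[[0,3,-2.3,0,0,0],[0,6,-4.6,0,0,0],[0,9,-7,0,0,0],[1,12,-9.2,0,0,0],[3,14.5,-11,0,0,0],[5,15.7,-12,0,0,0],[6.3,16,-12.1,0,0,0],[6.3,16,-12.1,0,0,0],[6.3,16,-12.1,0,0,0],[6.3,16,-12.1,0,0,0]]]' 0.06
python3 - <<'E'
from objs import *
grab("wrist","wrist11"); objs("wrist11"); rel([488.6,128.5,60],RY)
E
```

```text
clock: 20.83
tool_pos: [0.4898, 0.1279, 0.1402]
ee_rot: [0.706, -0.038, 0.706, 0.038]
contact_force: [0.4, -0.7, 0.3]
grip_width: 0.0401
wrist11 px [303.  44.] n 6022 sat 161.0 top z 0.0702 minenc (465.6, 281.3, 68.3) edgefit (array([465.5, 282.9]), np.float64(59.5))
wrist11 px [416. 119.] n 391 sat 45.0 top z 0.081 minenc (559.5, 202.9, 5.0) edgefit (array([558.8, 203.3]), np.float64(3.4))
wrist11 px [415. 133.] n 251 sat 45.0 top z 0.0785 minenc (559.4, 190.1, 5.5) edgefit (array([559.4, 191.8]), np.float64(2.7))
wrist11 px [262. 195.] n 5912 sat 153.0 top z 0.0486 minenc (445.6, 124.3, 48.2) edgefit (array([445.7, 125.3]), np.float64(46.9))
wrist11 px [143. 174.] n 2886 sat 169.0 top z 0.0359 minenc (321.3, 127.4, 36.3) edgefit (array([322.8, 128. ]), np.float64(35.4))
shift cm [ 8.07  0.1  -0.17] turn [-0.      0.0018  0.0007] dist 8.1
```

View pics/wrist11.png

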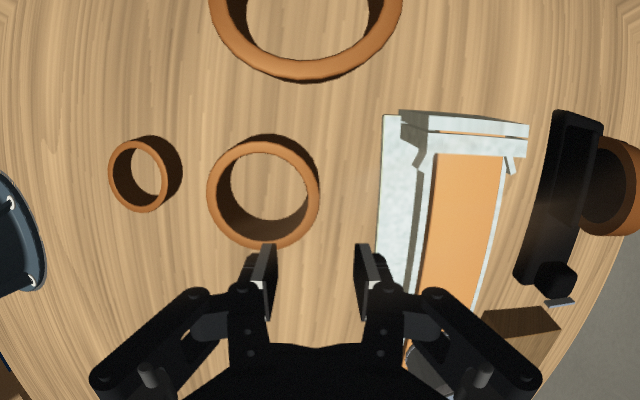

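The roll is at (262,195), centre (445.6,124.3) mm with radius 48, so it is the right size. Descending over its +x wall.

```bash
python3 -m pendant '[[[2,0.1,-0.17,0,0,0],[4,0.1,-0.17,0,0,0],[6,0.1,-0.17,0,0,0],[7.5,0.1,-0.17,0,0,0],[8,0.1,-0.17,0,0,0],[8,0.1,-0.17,0,0,0]]]'
python3 - <<'E'
from objs import *
grab("wrist","wrist12"); rel([488.4,128.9,8],RY)
E
```

```text
clock: 21.38
tool_pos: [0.4888, 0.1279, 0.0601]
ee_rot: [0.706, -0.038, 0.706, 0.037]
contact_force: [-0.2, -0.1, -0.1]
grip_width: 0.0401
shift cm [ 5.29  0.1  -0.1 ] turn [-0.0009  0.0023  0.0007] dist 5.3
```

View pics/wrist12.png

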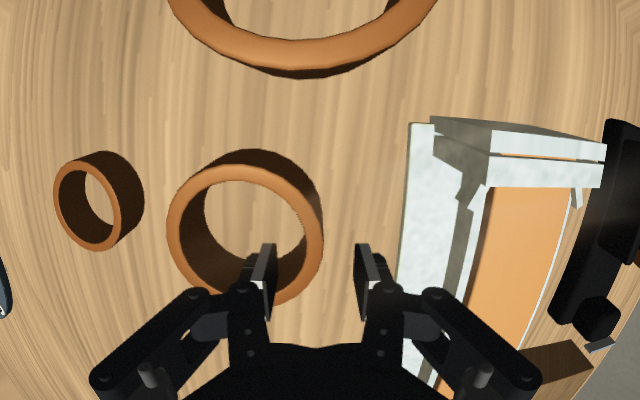

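The left finger is over the hole and the right one is outside the ring. Going down and closing.

```bash
python3 -m pendant '[[[1.5,0.1,-0.1,0,0,0],[3,0.1,-0.1,0,0,0],[4.3,0.1,-0.1,0,0,0],[5,0.1,-0.1,0,0,0],[5.2,0.1,-0.1,0,0,0],[5.2,0.1,-0.1,0,0,0],[5.2,0.1,-0.1,0,0,0]]]'
python3 -m pendant '[[[0,0,0,0,0,0],[0,0,0,0,0,0],[0,0,0,0,0,0],[0,0,0,0,0,0],[0,0,0,0,0,0],[0,0,0,0,0,0]]]' 1
python3 - <<'E'
from go import *
shift([*riser(43-.5,70),140])
E
```

```text
clock: 22.02
tool_pos: [0.489, 0.1289, 0.0097]
ee_rot: [0.707, -0.038, 0.705, 0.037]
contact_force: [0.1, 0.6, 0.3]
grip_width: 0.0401
clock: 22.52
tool_pos: [0.4896, 0.129, 0.0104]
ee_rot: [0.708, -0.038, 0.704, 0.037]
contact_force: [0.8, 0.3, 5.8]
grip_width: 0.0087
at [489.6 129.   10.4] rot [[0.0053, -0.0005, -1.0], [0.9943, 0.1066, 0.0052]] shift cm [-12.87  -3.36  16.45]
```

```bash
python3 -m pendant '[[[-1,0,0,0,0,0],[-3,0,0,0,0,0],[-6,0,0,0,0,0],[-9,0,0,0,0,0],[-11.5,0,0,0,0,0],[-12.8,-0.6,3,0,0,0],[-12.8,-1.2,6,0,0,0],[-12.8,-2,9,0,0,0],[-12.8,-2.6,12,0,0,0],[-12.8,-3.1,14.5,0,0,0],[-12.8,-3.3,16,0,0,0],[-12.8,-3.4,16.4,0,0,0],[-12.8,-3.4,16.4,0,0,0],[-12.8,-3.4,16.4,0,0,0]]]'
python3 - <<'E'
from objs import *
p,d,K,E=grab("wrist","wrist13"); P=cloud(d,K,E,True); Z=P[...,2]; h=cv2.cvtColor(p,cv2.COLOR_RGB2HSV)
a=np.radians(RY); w=np.array([np.cos(a),np.sin(a)]);u=np.array([-np.sin(a),np.cos(a)])
m=(Z>.165)&(Z<.19)&(h[...,1]>90)&(abs(P[...,0]-.61)<.07)&(abs(P[...,1]-.11)<.07)
for c in comps(m,100):
    (cx,cy),r=cv2.minEnclosingCircle((P[c][:,:2]*1000).astype(np.float32)); q=np.array([cx,cy])-RC
    print(c.sum(),cx,cy,r,"riser",q@w,q@u,"plane",plane(P[c]))
shift([*riser(42.5,70),85])
grab("scene","scene13")
E
```

```text
clock: 23.68
tool_pos: [0.6537, 0.1128, 0.1387]
ee_rot: [0.707, -0.038, 0.705, 0.038]
contact_force: [-0.1, -0.7, -0.8]
grip_width: 0.0086
10468 610.4874877929688 108.31935119628906 48.76444625854492 riser -3.3239806880651837 70.0787701296693 plane [0.004  0.0006 0.1766]
at [653.5 112.9 138.9] rot [[0.002, -0.0003, -1.0], [0.9943, 0.1068, 0.002]] shift cm [ 5.39 -0.    0.25]
```

View pics/wrist13.png

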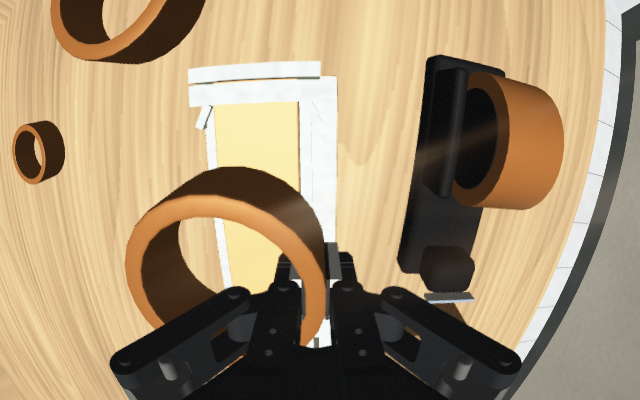

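View pics/scene13.png

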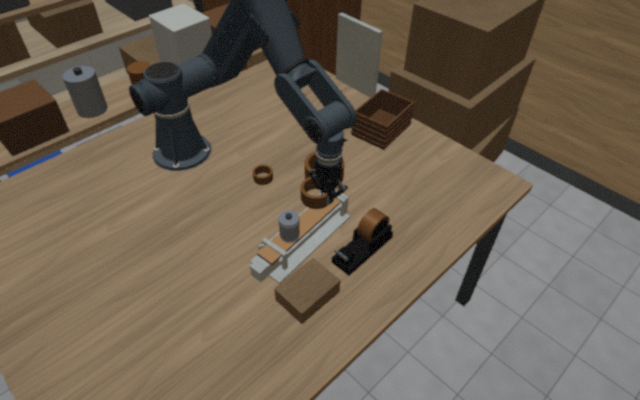

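The roll is level at riser (-3.3, 70) mm, so I need +2.8 mm in tool z. Lowering.

```bash
python3 -m pendant '[[[1,0,0.15,0,0,0],[2,0,0.28,0,0,0],[3,0,0.28,0,0,0],[4,0,0.28,0,0,0],[4.8,0,0.28,0,0,0],[5.2,0,0.28,0,0,0],[5.4,0,0.28,0,0,0],[5.4,0,0.28,0,0,0],[5.4,0,0.28,0,0,0]]]'
python3 -m pendant '[[[0.05,0,0,0,0,0],[0.1,0,0,0,0,0],[0.15,0,0,0,0,0],[0.2,0,0,0,0,0],[0.2,0,0,0,0,0]]]'
python3 - <<'E'
from objs import *
shift([*riser(45.3,70),80])
p,d,K,E=grab("wrist","wrist14"); P=cloud(d,K,E,True); Z=P[...,2]; h=cv2.cvtColor(p,cv2.COLOR_RGB2HSV)
a=np.radians(RY); w=np.array([np.cos(a),np.sin(a)]);u=np.array([-np.sin(a),np.cos(a)])
m=(Z>.11)&(Z<.13)&(h[...,1]>90)&(abs(P[...,0]-.61)<.07)&(abs(P[...,1]-.11)<.07)
for c in comps(m,100):
    (cx,cy),r=cv2.minEnclosingCircle((P[c][:,:2]*1000).astype(np.float32)); q=np.array([cx,cy])-RC
    print(c.sum(),cx,cy,r,"riser",q@w,q@u,"plane",plane(P[c]))
E
```

```text
clock: 24.53
tool_pos: [0.6568, 0.1133, 0.0851]
ee_rot: [0.707, -0.038, 0.705, 0.038]
contact_force: [-0.4, 1.0, -1.9]
grip_width: 0.0085
clock: 24.95
tool_pos: [0.6568, 0.1132, 0.0832]
ee_rot: [0.707, -0.038, 0.705, 0.038]
contact_force: [-0.9, -0.8, -1.8]
grip_width: 0.0087
at [656.8 113.2  83.2] rot [[0.0031, -0.0003, -1.0], [0.9943, 0.1069, 0.0031]] shift cm [ 0.32 -0.    0.21]
10345 613.8226318359375 109.114013671875 48.32548522949219 riser 0.07710262784050716 70.51155935749534 plane [ 0.0053 -0.0002  0.121 ]
```

```bash
python3 -m pendant '[[[0.05,0,0,0,0,0],[0.1,0,0,0,0,0],[0.15,0,0,0,0,0],[0.2,0,0,0,0,0],[0.2,0,0,0,0,0]]]'
python3 -m pendant '[[[0.05,0,0,0,0,0],[0.1,0,0,0,0,0],[0.1,0,0,0,0,0]]]'
```

```text
clock: 25.42
tool_pos: [0.6566, 0.1132, 0.081]
ee_rot: [0.707, -0.038, 0.705, 0.038]
contact_force: [0.3, -0.1, -1.6]
grip_width: 0.0088
clock: 25.67
tool_pos: [0.6568, 0.1132, 0.0805]
ee_rot: [0.707, -0.038, 0.705, 0.038]
contact_force: [-1.2, -0.1, 1.0]
grip_width: 0.0089
```

```bash
python3 -m pendant '[[[0.05,0,0,0,0,0],[0.05,0,0,0,0,0]]]'
python3 -m pendant '[[[0,0,0,0,0,0],[0,0,0,0,0,0],[0,0,0,0,0,0],[-0.1,0,0,0,0,0]]]' 0.3
python3 -m pendant '[[[-1,0,0,0,0,0],[-2,0,0,0,0,0],[-4,0,0,0,0,0],[-7,0,0,0,0,0],[-10,0,0,0,0,0],[-13,0,0,0,0,0],[-14,-3,-3,0,0,0],[-14,-7,-6,0,0,0],[-14,-10,-10,0,0,0],[-14,-12,-12,0,0,0],[-14,-14,-14,0,0,0],[-14,-14,-14,0,0,0],[-14,-14,-14,0,0,0]]]'
```

```text
clock: 25.83
tool_pos: [0.6568, 0.1133, 0.0805]
ee_rot: [0.707, -0.038, 0.705, 0.038]
contact_force: [-2.1, 0.5, 2.8]
grip_width: 0.0084
clock: 26.17
tool_pos: [0.6567, 0.1132, 0.0811]
ee_rot: [0.707, -0.038, 0.705, 0.038]
contact_force: [-0.1, 1.2, 1.1]
grip_width: 0.0299
clock: 27.25
tool_pos: [0.5318, -0.0421, 0.2223]
ee_rot: [0.708, -0.037, 0.704, 0.036]
contact_force: [-0.5, 0.5, 0.2]
grip_width: 0.0297
```

```bash
python3 chk.py 15 wrist scene side; python3 - <<'E'
from objs import *
a=np.radians(RY); w=np.array([np.cos(a),np.sin(a)]);u=np.array([-np.sin(a),np.cos(a)])
for n in ("wrist15","scene15","side15"):
    p,d,K,E=load(n); P=cloud(d,K,E,n[0]=="w"); Z=P[...,2]; h=cv2.cvtColor(p,cv2.COLOR_RGB2HSV)
    for lab,m in (("roll",(Z>.112)&(Z<.125)&(h[...,1]>90)&(abs(P[...,0]-.61)<.08)&(abs(P[...,1]-.11)<.08)),("lid",(Z>.143)&(Z<.154)&(abs(P[...,0]-.626)<.05)&(abs(P[...,1]+.016)<.05))):
      for c in comps(m,30):
        (cx,cy),r=cv2.minEnclosingCircle((P[c][:,:2]*1000).astype(np.float32)); q=np.array([cx,cy])-RC
        print(n,lab,c.sum(),round(r,1),"riser",(q@w).round(1),(q@u).round(1),"plane",plane(P[c]))
p=load("scene15")[0]; cv2.imwrite("pics/scene15z.png",cv2.resize(p[...,::-1][130:330,200:420],None,fx=3,fy=3,interpolation=cv2.INTER_CUBIC))
E
```

```text
wrist board 3052 y [ 38.6 106.9] x [-23.   27.1] z 0.0709
wrist board 4522 y [-116.3   24.6] x [-30.9  26.8] z 0.0708
wrist board 1200 y [-164.4 -135.7] x [-30.2  27.8] z 0.0707
wrist spineend 711 y [-205.5 -173.5] x [-19.7  19.4] z 0.0567
wrist strap 222 y [-69.  -25.9] x [-30.4   0.4] z 0.083
wrist strap 1044 y [-129.2 -114.8] x [-43.1  42.1] z 0.0817
scene board 58 y [117.9 151.3] x [-8.  27.6] z 0.071
scene board 103 y [ 68.7 109. ] x [-30.3   6.7] z 0.0708
scene board 228 y [-37.5  29.1] x [-22.5  28.4] z 0.0702
scene board 162 y [-107.5  -68.5] x [-28.6  27.4] z 0.0705
scene board 252 y [-167.2 -126.8] x [-29.9  28.5] z 0.07
scene spineend 192 y [-207.1 -164.7] x [-21.6  19.2] z 0.0562
scene strap 177 y [146.3 174.4] x [-45.7  41.5] z 0.0813
scene strap 45 y [-87.8 -48.9] x [-4.5 27.3] z 0.0838
scene strap 133 y [-131.4 -114.9] x [-43.6  40.8] z 0.0814
side board 59 y [-125.9   -8. ] x [-31.4 -16.2] z 0.0704
side board 88 y [111.9 133. ] x [-33.1  25.6] z 0.0715
side strap 161 y [148.7 177.9] x [-44.   40.2] z 0.0813
wrist15 roll 2813 48.7 riser 0.4 70.0 plane [-1.000e-04 -3.800e-03  1.185e-01]
wrist15 lid 3530 30.3 riser -1.0 -55.7 plane [ 0.01   -0.0035  0.1486]
scene15 roll 278 49.9 riser -2.6 68.7 plane [-0.0087 -0.002   0.1174]
scene15 lid 243 32.3 riser -2.0 -58.4 plane [-0.0018  0.0055  0.1482]
side15 roll 214 51.4 riser 1.3 73.6 plane [ 0.0043 -0.0037  0.1177]
side15 lid 109 32.4 riser -1.5 -53.4 plane [ 0.0053 -0.0231  0.1483]
```

View pics/scene15z.png

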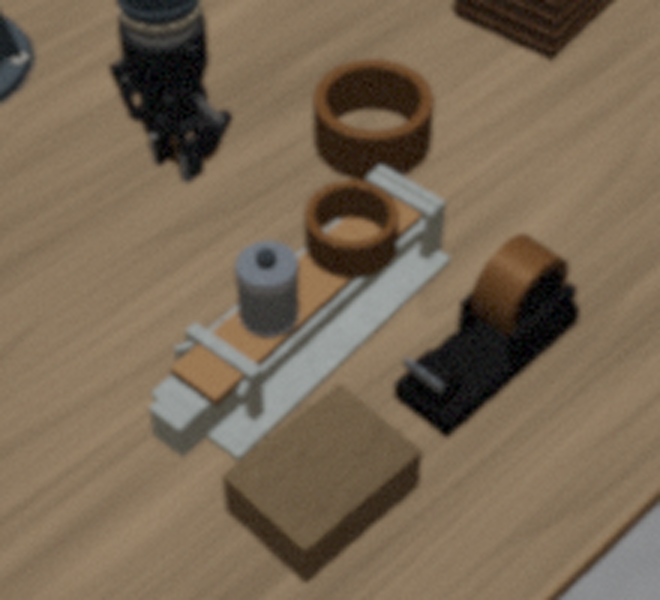

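View pics/wrist15.png

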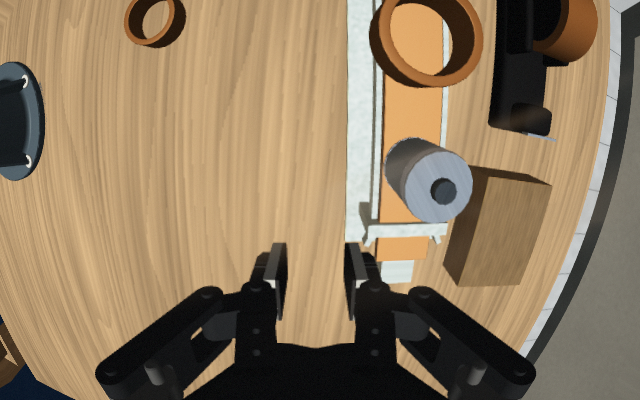

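View pics/side15.png

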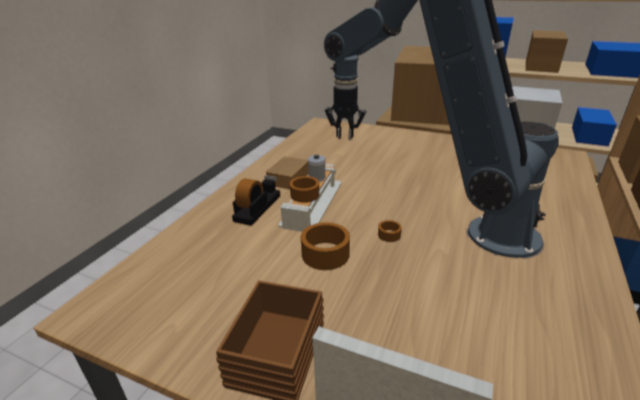

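The scene view shows both items upright on the board, the roll at (350,225) and the canister at (267,288). The bystanders and the look-alike rolls have not moved, and the gripper is clear. The board's rear edge reads -164.4 mm, where home is -165, so I'm handing in.

```bash
python3 - <<'E'
from cell import robot
print(robot.hand_in(), robot.state()["clock"])
E
```

```text
the job is handed in; nothing more can be done
the job is handed in; nothing more can be done
```

I slid the oak board through both bridges to the end stop, then stood the short canister and the 96 mm tape roll on it, and handed in at about 27 s. No tall canister or pen pot was on the table, and I left the bystanders and the two look-alike rolls alone.

- **Board:** the push ended against the stop at about 11 N. In the last check its rear edge read riser y = -164.4 mm, where home is -165 mm, and the reference edges in the same image agreed to within 0.5 mm.
- **Canister:** it is upright with its lid at about z = 148 mm, as expected on the board. The wrist view put it 0.6–1.0 mm off the riser's centre line; the scene and side views read 2.0 and 1.5 mm off to the same side.
- **Roll:** it lies flat with its top at 118 mm, and the wrist view put it 0.4 mm off centre. The scene view read -2.6 mm and the side view +1.3 mm. Those two are coarser and disagree with each other, so I relied on the wrist view.

Forces read while placing the items stayed under 6 N. I saw no knock to the board during the run.

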